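# Unclip the paper guides and pack them in their tray

### The arm

A 6-joint arm with a two-finger parallel gripper is mounted at the origin on a cart in front of the work surface, level with it; the furniture and walls round the work are solid. World frame = base frame: x ahead of the robot, y to its left, z up, the work surface at z = 0. Lengths are in m, angles in degrees, forces in N, time in s.
With the tool pointing down it reaches from about 0.4 to 0.925 m from the base axis. Payload 3.4 kg.
Tool frame: the origin (TCP) lies between the finger pads; the fingertips stand 11 mm ahead of it and the grasp point (between the pads) lies 8 mm behind it; z points along the fingers, y is the direction in which the jaws open and shut (so a half turn about z gives the same grasp; the last joint's range is limited). The gripper opens to 85 mm and grips with 20 to 120 N. Pads are 22 mm wide; open, the fingers measure 114 mm over their backs; the gripper's body (76 mm by 85 mm) begins 54 mm behind the grasp point. The pads swing forward as they close: fully open they stand 13 mm farther back than shut.
Start: joints at [60.418, 17.578, 86.31, -0, 76.112, -4.211], TCP at [0.246, 0.52, 0.242] pointing down, gripper open.
Joint ranges: [-179.03, 179.03], [-60, 130.46], [8.19, 133.38], [-81.62, 261.62], [5.75, 156.47], [-153.77, 153.77]. Speed limits (degrees/s): [147.25, 147.25, 180, 180, 180, 180].

### API

Orientations are given as a 3x3 rotation matrix whose columns are the frame's x, y, z axes.
In Python, from station import r, vision, ticket gives the robot as it stands.
- The arm moves only by the tool send_rows, never from a script. Its argument "series" is a list of rows, each a list of 5 numbers: the opening, from 0 (shut) to 1 (fully open), then the shift along the tool's x, y, z in units of 30 mm (1.0 is 30 mm), then the turn about the tool's z in units of 6 degrees (1.0 is 6 degrees). In form: [[jaw, tx, ty, tz, turn], ...]. A call has 1 to 20 rows; each row is the pose to reach, as a shift and turn from the pose commanded when the call began, along the tool's axes at that moment; what a row does not reach only later rows make up. A row lasts 1/12 s, in which the tool goes at most 41.7 mm and 7.16 degrees, less where a joint would pass 70% of its speed; a pose out of reach is approached as far as the arm can. A call with a gripper value outside its range is refused whole. The fingers move at their own pace and stop on an object; the grip force is fixed at half the most. Time passes only in rows, so rows that repeat a pose let the fingers close. It gives the time, the measured TCP pose, the force and the opening at its end, in the units of the state.
- r.state(): the state, without advancing time (a new reading comes with each control period).
- vision.read_camera(name): name is "scene" or "top"; returns a dict with "img" (480x640x3 uint8, red, green, blue), "fx", "fy", "cx", "cy" (pixels), "rvec" (rotation vector, rad) and "tvec" (3), from world to camera coordinates, as OpenCV has them. Camera axes: x right, y down, z forward; pixel columns grow to the right and rows downward; lengths in m; the calibration is good to about 2 mm. A picture is of the moment at which its call begins. There is no depth.
- ticket.sign_off(): hands the job in, once; it reports no verdict.
The state is a dict: "time_s": time; "joint_pos": joint angles; "qd": joint speeds; "tau": joint torques, N m; "ee_pos": TCP position; "tcp_rot": TCP orientation; "contact_force": force on the tool from outside, world axes, zero at the start; "ft_torque": the same for the moment, N m; "gripper_width": finger opening in m.
Only numpy, scipy, OpenCV 4.12 (cv2) and the standard library are available. Lean on these libraries where they do the work, as an engineer would, in place of code of your own. Each camera call takes 0.05 s, during which the arm holds its last target.

### The job

Pull every L-shaped paper guide straight out of the snap-in rail and pack them all in the shallow black tray, turning them so that they interlock and each one lies flat on the tray's floor with its grip ridge up, none on top of another or on the rim. Leave the tray standing flat on the worktop and do not disturb the other things lying about.

Things in the scene. Friction and masses are not known exactly. Their poses are not given: they have to be found in the camera images.
- guide1_grip (a point): Centre of the grip ridge of one of six identical L-shaped grey metal paper guides (5 or 6 are present), 21 mm above its underside. Axes as the guide's: x along its long arm to the catch end, y towards its foot, z up. Plate 8 mm thick: arm x -16..44, y -10..10 mm, foot x -16..4, y 10..30 mm from this point (60 x 40 overall), about 50 g.
- guide2_grip (a point): Centre of the grip ridge of one of six identical L-shaped grey metal paper guides (5 or 6 are present), 21 mm above its underside. Axes as the guide's: x along its long arm to the catch end, y towards its foot, z up. Ridge: black upright block, 22 mm along x, 10 mm thick along y, 8 to 34 mm above the underside; pinch its 10 mm.
- guide3_grip (a point): Centre of the grip ridge of one of six identical L-shaped grey metal paper guides (5 or 6 are present), 21 mm above its underside. Axes as the guide's: x along its long arm to the catch end, y towards its foot, z up. Waisted catch end, x 20..44 mm, is snapped into the rail at the start; the guide lies on the worktop.
- guide4_grip (a point): Centre of the grip ridge of one of six identical L-shaped grey metal paper guides (5 or 6 are present), 21 mm above its underside. Axes as the guide's: x along its long arm to the catch end, y towards its foot, z up. Two guides, one turned half round, interlock to 80 x 40 mm: their ridges are then 48 mm apart along x and 20 mm along y.
- guide5_grip (a point): Centre of the grip ridge of one of six identical L-shaped grey metal paper guides (5 or 6 are present), 21 mm above its underside. Axes as the guide's: x along its long arm to the catch end, y towards its foot, z up. Same as the others.
- guide6_grip (a point): Centre of the grip ridge of one of six identical L-shaped grey metal paper guides (5 or 6 are present), 21 mm above its underside. Axes as the guide's: x along its long arm to the catch end, y towards its foot, z up. Same as the others.
- rail: Fixed snap-in rail on the worktop, a dark metal bar 14 mm high, 280 mm long (along its y), 32 mm deep, x +45..+77 mm from its origin, which lies on the worktop in front of it. Its six slots, at y = -125, -79, -33, 13, 59, 105 mm, open to its -x. At the start a guide's axes are parallel to the rail's, its grip point at x = +25 mm in line with its slot. Neighbouring guides are 6 mm apart.
- rail_mouth (a point): Middle of the row of slot mouths, on the worktop; axes as the rail's. Each slot has a roof 10 mm up (2 mm over the plate), so a guide cannot be lifted out: pull it level along -x. Two sprung rollers hold its neck: it takes a pull of about 10 to 15 N (more if pressed down meanwhile), which fades within 10 mm of travel; after 26 mm the guide is clear and can be lifted.
- guide_tray: Loose shallow tray of black plastic, 0.6 kg, 142 x 97 mm outside, 134 (x) by 89 (y) mm inside, rim 10 mm high, 4 mm thick, floor 3 mm thick; empty at the start. Origin at the centre of its underside, z up. A guide flat on its floor has its grip point 24 mm above this origin. Six guides just fit: three interlocked pairs side by side along x, long arms along +y and -y, about 2 mm per gap.
- eraser: Bystander, to be left alone: a flat eraser in its sleeve, 21 x 48 x 12 mm; origin at the centre of its underside.
- binder_clip_1: Bystander, to be left alone: a black spring binder clip standing up, 29 x 32 x 36 mm; origin at the centre of its underside.
- staples_a: Bystander, to be left alone: a small carton of staples, 36 x 52 x 18 mm; origin at the centre of its underside.
- stapler: Bystander, to be left alone: a desk stapler, 38 x 149 x 49 mm, lying at the right end of the worktop; origin at the centre of its underside.

How it is judged:
By the outcome, as a careful person would: the job done as asked, in the order asked, and still so for the second after the job is handed in, with the robot touching nothing.
Of guide1, guide2, guide3, guide4, guide5, guide6 only 5 to 6 are there at a start; the rules pass over those that are not, and their reading is None.
At some moment in a run one of guide_tray may be knocked a few centimetres aside while the robot is not near it.
Once in a run the grip may slacken for a moment while it holds something.
It also fails if it takes over 208 s, if anything falls off the work surface, if the arm or the gripper's body presses on something with over 40 N, if the wrist force passes 120 N, or if a joint passes its speed limit or range.

## Working session

There is one attempt and no reset: what is moved stays moved. The work goes in short steps, Python scripts to look and compute and a tool call to move; the robot and the scene stay as the last step left them, time stands still between calls to the robot, and variables do not carry over. Pictures are saved under pics/ and viewed, and the job is handed in when it is done.

Besides the shell and the picture viewer there is one more tool, called after ">>>" as a command line: name --pt "numbers of a row" for each row, then --argument value for the rest. send_rows: Moves the arm, as the interface text tells. Its arguments: {"type":"object","properties":{"series":{"type":"array","items":{"type":"array","items":{"type":"number"}}}},"required":["series"]}

```bash
ls; mkdir -p pics
python3 - <<'E'
from station import r, vision, ticket
import cv2
for n in ("scene","top"):
    d=vision.read_camera(n); cv2.imwrite(f"pics/{n}0.png",d["img"][:,:,::-1]); print(n,d["fx"],d["fy"],d["cx"],d["cy"],d["rvec"],d["tvec"])
print(r.state())
E
```

```text
pics
scene 568.3894857693631 568.3894857693631 316.36074582383964 239.86111138592491 [ 1.82662292 -1.16542594  0.6559777 ] [-0.35271167  0.28985543  0.76322551]
top 441.41371078494814 441.41371078494814 323.72530199550766 235.3933088326854 [ 2.1564472  -2.09689811  0.20124061] [-0.1128596   0.56879218  1.04000105]
{'time_s': 0.1, 'joint_pos': array([ 6.04177800e+01,  1.76195729e+01,  8.63761914e+01, -1.10233041e-03,
        7.61119515e+01, -4.21272222e+00]), 'qd': array([ 0.03305178, -0.14755355, -0.19708923, -0.08005383,  0.11046565,
        0.07822657]), 'tau': array([ 3.37155752e-04, -4.58532929e+01, -2.52608532e+01, -5.03656577e-05,
        5.68878197e-03,  4.84996193e-06]), 'ee_pos': array([0.24610083, 0.51899722, 0.24145856]), 'tcp_rot': array([[-9.03565446e-01,  4.28449126e-01, -9.11858185e-04],
       [ 4.28450080e-01,  9.03563958e-01, -1.64415366e-03],
       [ 1.19485990e-04, -1.87628615e-03, -9.99998233e-01]]), 'contact_force': array([-0.10771954, -0.59871171,  0.18560144]), 'ft_torque': array([-0.00656752, -0.0477168 , -0.01036617]), 'gripper_width': 0.08541883790229667}
```

View pics/scene0.png

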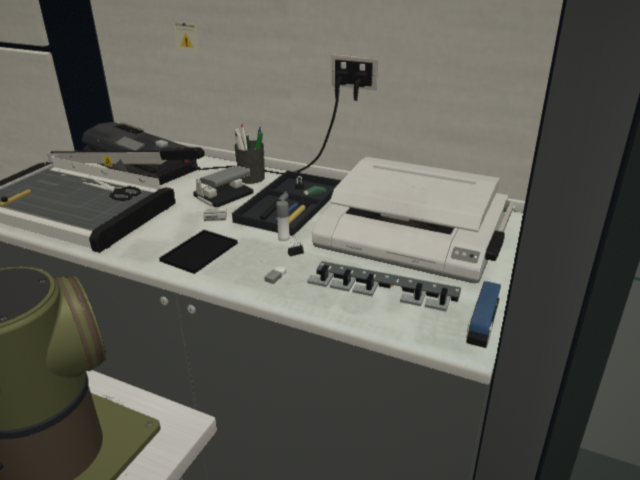

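View pics/top0.png

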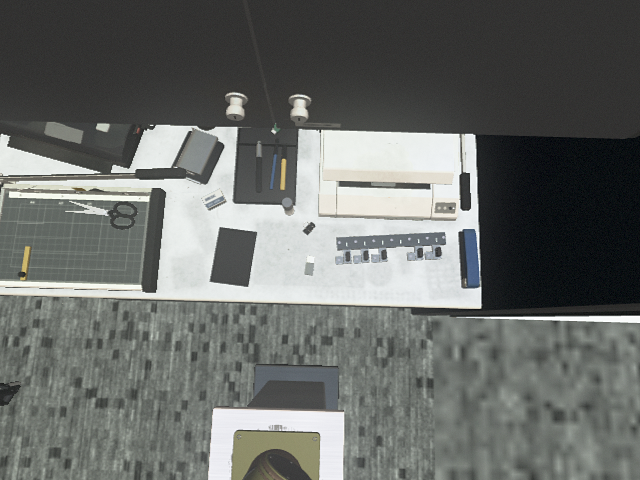

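```bash
cat > h.py <<'E'
import numpy as np, cv2
from station import r, vision, ticket
def cam(n):
    d=vision.read_camera(n)
    d["K"]=np.array([[d["fx"],0,d["cx"]],[0,d["fy"],d["cy"]],[0,0,1.]])
    d["rvec"]=np.array(d["rvec"],float);d["tvec"]=np.array(d["tvec"],float)
    d["R"]=cv2.Rodrigues(d["rvec"])[0]
    return d
def proj(d,P): return cv2.projectPoints(np.array(P,float).reshape(-1,3),d["rvec"],d["tvec"],d["K"],None)[0].reshape(-1,2)
def unproj(d,uv,z):
    uv=np.array(uv,float).reshape(-1,2)
    ray=np.c_[(uv[:,0]-d["cx"])/d["fx"],(uv[:,1]-d["cy"])/d["fy"],np.ones(len(uv))]@d["R"]
    c=-d["R"].T@d["tvec"]
    return c+ray*((z-c[2])/ray[:,2])[:,None]
def crop(d,u0,v0,u1,v1,s,name):
    im=cv2.resize(d["img"][v0:v1,u0:u1],None,fx=s,fy=s,interpolation=cv2.INTER_CUBIC)
    cv2.imwrite(name,im[:,:,::-1])
E
python3 - <<'E'
from h import *
t=cam("top"); s=cam("scene")
crop(t,330,225,455,270,6,"pics/t_rail.png"); crop(t,200,220,325,295,6,"pics/t_tray.png")
crop(s,300,250,470,320,4,"pics/s_rail.png"); crop(s,150,220,300,300,5,"pics/s_tray.png")
print(-t["R"].T@t["tvec"],-s["R"].T@s["tvec"])
print(unproj(t,[[221,227],[256,233],[248,286],[211,281]],0.01))
print(unproj(t,[[337,238],[445,233],[337,249],[445,245]],0.014))
print(proj(t,[[.246,.519,.24]]),proj(s,[[.246,.519,.24]]))
E
```

```text
[ 0.37147828 -0.09482887  1.12733109] [-0.31101206 -0.54659135  0.62884359]
[[0.59415051 0.16852683 0.01      ]
 [0.58099675 0.07749784 0.01      ]
 [0.44469334 0.09008392 0.01      ]
 [0.4546405  0.18397954 0.01      ]]
[[ 0.57316302 -0.13116706  0.014     ]
 [ 0.5941869  -0.4087483   0.014     ]
 [ 0.54465104 -0.13178997  0.014     ]
 [ 0.5628701  -0.40802759  0.014     ]]
[[ -0.63309332 375.12356514]] [[-80.73134409 164.47813742]]
```

View pics/t_rail.png

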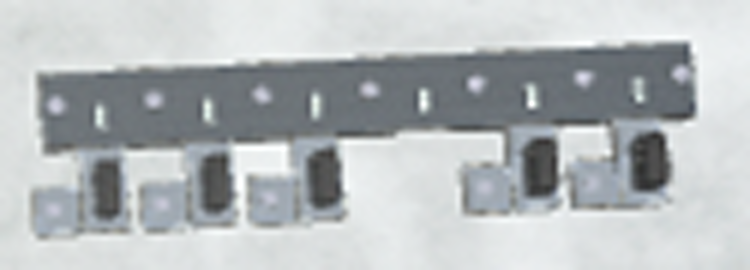

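View pics/t_tray.png

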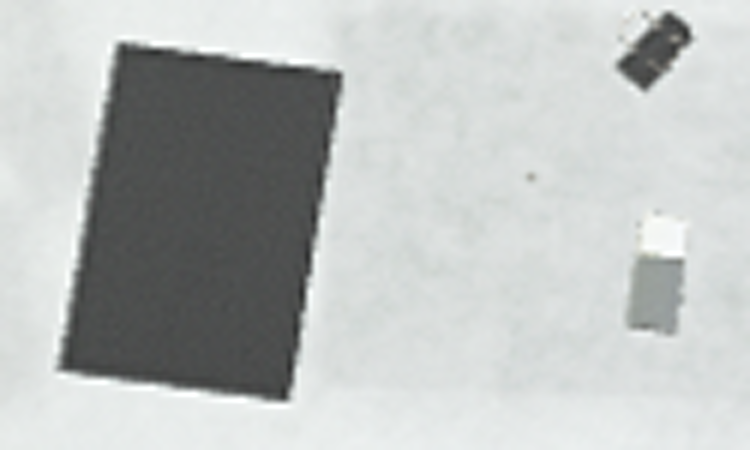

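View pics/s_rail.png

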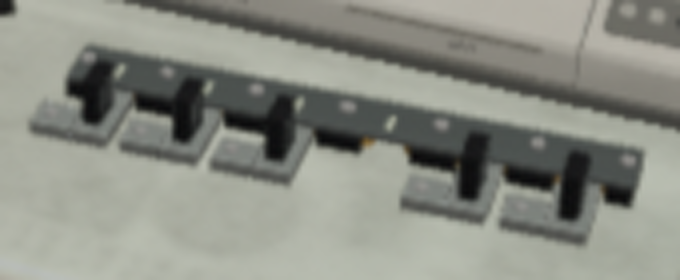

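View pics/s_tray.png

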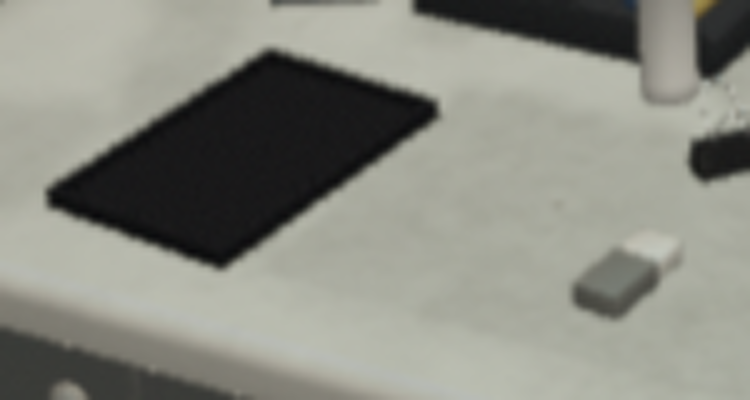

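```bash
cat > fit.py <<'E'
from h import *
from scipy.optimize import minimize
from scipy.spatial import ConvexHull
S=8
def box(x0,x1,y0,y1,z0,z1): return np.array([[x,y,z] for x in(x0,x1) for y in(y0,y1) for z in(z0,z1)])*1e-3
def pose(P,p):
    c,s=np.cos(p[2]),np.sin(p[2]); return np.c_[P[:,0]*c-P[:,1]*s+p[0],P[:,0]*s+P[:,1]*c+p[1],P[:,2]]
def quad(P,Q): return P,Q
def render(d,items,roi,ncls):
    u0,v0,u1,v1=roi; lab=np.zeros(((v1-v0)*S,(u1-u0)*S),np.uint8)
    for P,c in items:
        uv=(proj(d,P)-[u0,v0]+0.5)*S-0.5
        h=cv2.convexHull(np.round(uv*16).astype(np.int32).reshape(-1,1,2))
        cv2.fillConvexPoly(lab,h,int(c),lineType=8,shift=4)
    out=[cv2.resize((lab==k).astype(np.float32),(u1-u0,v1-v0),interpolation=cv2.INTER_AREA).ravel() for k in range(ncls)]
    return np.array(out).T
def cost(d,items,roi,ncls):
    A=render(d,items,roi,ncls); u0,v0,u1,v1=roi
    b=d["img"][v0:v1,u0:u1].reshape(-1,3).astype(float)
    x=np.linalg.lstsq(A,b,rcond=None)[0]; e=np.abs(A@x-b); return np.minimum(e,40).mean()
def topface(P): return P[P[:,2]>P[:,2].max()-1e-6]
def box_items(B,p,c_side,c_top):
    P=pose(B,p); return [(P,c_side),(topface(P),c_top)]
def tray_items(p): return [(pose(box(-71,71,-48.5,48.5,0,10),p),1)]
ARM=box(-16,44,-10,10,0,8); ARMO=box(-16,20,-10,10,0,8);FOOT=box(-16,4,10,30,0,8); RID=box(-11,11,-5,5,8,34)
SL=[-125,-79,-33,13,59,105]; PRES=[0,1,3,4,5]
def guide_items(p,cs=3,ct=4,cr=5,arm=ARM):
    return box_items(arm,p,cs,ct)+box_items(FOOT,p,cs,ct)+[(pose(RID,p),cr)]
def rail_items(p,pres=PRES):
    it=[(pose(box(45,77,-140,140,0,14),p),1),(topface(pose(box(45,77,-140,140,0,14),p)),2)]
    for k in pres:
        q=pose(np.array([[.025,SL[k]*1e-3,0]]),p)[0]; it+=guide_items([q[0],q[1],p[2]],arm=ARMO)
    return it
def fit(cams,f,p0,ncls,margin=8):
    rois=[]
    for d in cams:
        uv=np.vstack([proj(d,P) for P,_ in f(p0)]); a=np.floor(uv.min(0)-margin).astype(int); b=np.ceil(uv.max(0)+margin).astype(int)
        a=np.maximum(a,0); b=np.minimum(b,[640,480]); rois.append((a[0],a[1],b[0],b[1]))
    sc=np.array([.001,.001,.004])
    F=lambda q: sum(cost(d,f(np.array(p0)+q*sc),ro,ncls) for d,ro in zip(cams,rois))
    best=None
    for st in ([3,3,3],[.7,.7,.7]):
        x0=np.zeros(3) if best is None else best.x
        sim=np.vstack([x0]+[x0+np.eye(3)[i]*st[i] for i in range(3)])
        best=minimize(F,x0,method="Nelder-Mead",options=dict(initial_simplex=sim,xatol=.03,fatol=1e-4))
    p=np.array(p0)+best.x*sc; return p,best.fun
def overlay(d,items,roi,s,name):
    u0,v0,u1,v1=roi; im=cv2.resize(d["img"][v0:v1,u0:u1],None,fx=s,fy=s,interpolation=cv2.INTER_CUBIC)
    for P,c in items:
        uv=(proj(d,P)-[u0,v0]+.5)*s; h=cv2.convexHull(np.round(uv*16).astype(np.int32).reshape(-1,1,2))
        cv2.polylines(im,[h],True,(255,40,40),1,cv2.LINE_AA,4)
    cv2.imwrite(name,im[:,:,::-1])
E
python3 - <<'E'
from fit import *
t=cam("top"); s=cam("scene")
pr0=[.505,-.275,np.radians(4.2)]; pt0=[.519,.130,np.radians(-6)]
for nm,f,p0,n in(("rail",rail_items,pr0,6),("tray",tray_items,pt0,2)):
    for c,cs in(("top",[t]),("scene",[s]),("both",[t,s])):
        p,e=fit(cs,f,p0,n); print(nm,c,np.round(p[:2]*1e3,2),np.round(np.degrees(p[2]),2),e)
        if c=="both":
            for nn,d in(("t",t),("s",s)):
                uv=np.vstack([proj(d,P) for P,_ in f(p)]); a=uv.min(0).astype(int)-6;b=uv.max(0).astype(int)+6
                overlay(d,f(p),(*a,*b),min(5,780//(b[0]-a[0])),f"pics/ov_{nm}_{nn}.png")
E
```

```text
rail top [ 509.34 -264.63] 4.54 8.072036440053786
rail scene [ 508.91 -264.58] 4.45 16.58682924374362
rail both [ 509.34 -264.62] 4.55 24.667830297423144
tray top [519.66 133.14] -5.95 5.26153802679443
tray scene [518.75 132.45] -5.84 8.695691835637415
tray both [519.57 132.73] -6.17 14.110232102831887
```

View pics/ov_rail_t.png

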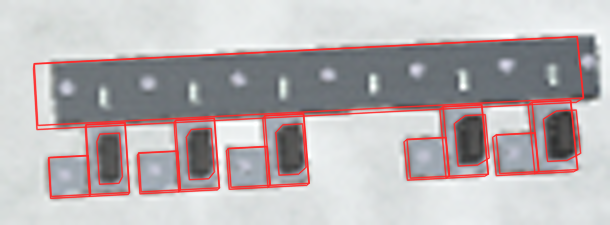

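View pics/ov_rail_s.png

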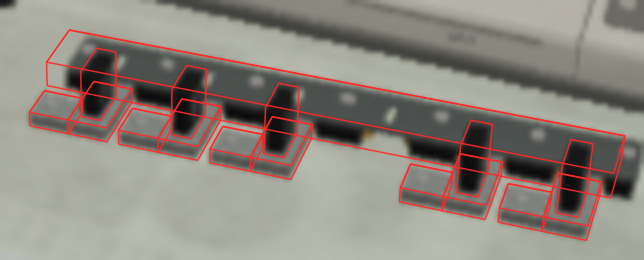

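View pics/ov_tray_t.png

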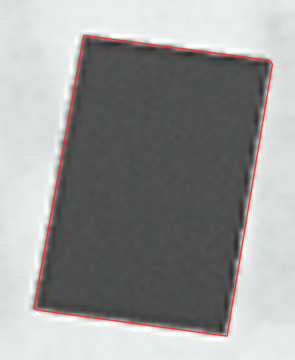

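View pics/ov_tray_s.png

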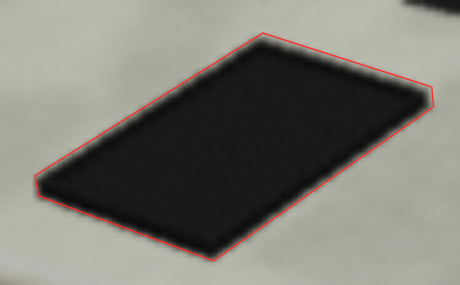

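```bash
sed -i 's/-140,140/-150,130/g' fit.py
python3 - <<'E'
from fit import *
t=cam("top"); s=cam("scene")
pr0=[.509,-.2646,np.radians(4.5)]; pt0=[.519,.1325,np.radians(-6)]
for nm,f,p0,n in(("rail",rail_items,pr0,6),("tray",tray_items,pt0,2)):
    for c,cs in(("top",[t]),("scene",[s]),("both",[t,s])):
        p,e=fit(cs,f,p0,n); print(nm,c,np.round(p[:2]*1e3,2),np.round(np.degrees(p[2]),2),e)
        nn=c[0];
        for nn,d in(("t",t),("s",s)):
            if nn!=c[0]: continue
            uv=np.vstack([proj(d,P) for P,_ in f(p)]); a=uv.min(0).astype(int)-6;b=uv.max(0).astype(int)+6
            overlay(d,f(p),(*a,*b),min(5,780//(b[0]-a[0])),f"pics/ov2_{nm}_{nn}.png")
E
```

```text
rail top [ 509.29 -264.43] 4.55 7.07149710319116
rail scene [ 509.19 -264.57] 4.71 16.19902197151251
rail both [ 509.3  -264.43] 4.55 23.30363745801577
tray top [519.65 133.16] -5.95 5.225085115044261
tray scene [518.36 132.59] -5.43 8.609538761799877
tray both [519.51 133.  ] -6.02 13.958453225425806
```

View pics/ov2_tray_s.png

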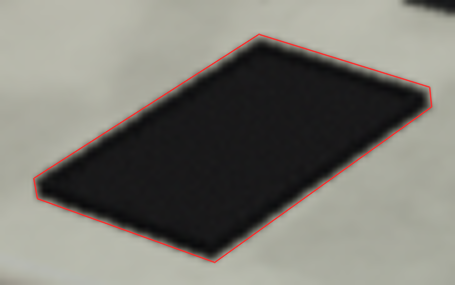

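View pics/ov2_rail_t.png

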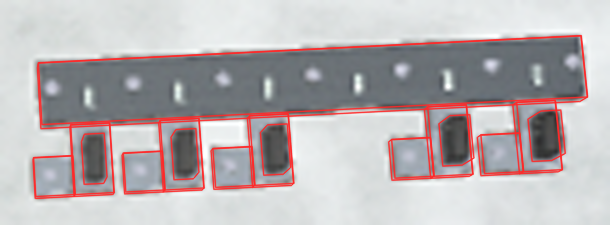

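```bash
cat > plan.py <<'E'
from fit import *
RAIL=[.5093,-.2645,np.radians(4.55)]
def slot(k): return pose(np.array([[.025,SL[k]*1e-3,0]]),RAIL)[0]
def st():
    s=r.state(); R=np.array(s["tcp_rot"]); p=np.array(s["ee_pos"])
    print("t",round(s["time_s"],2),"p",np.round(p*1e3,1),"yaw",round(np.degrees(np.arctan2(R[1,0],R[0,0])),2),"tilt",np.round(R[:2,2],4),"F",np.round(s["contact_force"],1),"w",round(s["gripper_width"]*1e3,1),"q",np.round(s["joint_pos"],1))
    return p,R
def to(pos,yawdeg):
    p,R=st(); d=R.T@(np.array(pos)-p)/.03
    y=np.degrees(np.arctan2(R[1,0],R[0,0])); turn=-((yawdeg-y+180)%360-180)/6
    print("to",np.round(np.array(pos)*1e3,1),yawdeg,"-> [jaw,",np.round(d,3),round(turn,3),"]")
E
python3 - <<'E'
from plan import *
q=slot(5); print(q); to([q[0],q[1],.15],184.55)
E
```

```text
[ 0.52589166 -0.15784768  0.        ]
t 0.4 p [246.4 519.5 242.2] yaw 154.63 tilt [-0.0002 -0.0002] F [-0.  -0.4  0.9] w 85.3 q [60.4 17.6 86.3  0.  76.1 -4.2]
to [ 525.9 -157.8  150. ] 184.55 -> [jaw, [-18.093 -16.406   3.076] -4.987 ]
```

>>> send_rows --pt "0.3 -9 -8 0.5 -3" --pt "0.3 -18.09 -16.41 3.08 -4.99" --pt "0.3 -18.09 -16.41 3.08 -4.99" --pt "0.3 -18.09 -16.41 3.08 -4.99" --pt "0.3 -18.09 -16.41 3.08 -4.99" --pt "0.3 -18.09 -16.41 3.08 -4.99" --pt "0.3 -18.09 -16.41 3.08 -4.99" --pt "0.3 -18.09 -16.41 3.08 -4.99" --pt "0.3 -18.09 -16.41 3.08 -4.99" --pt "0.3 -18.09 -16.41 3.08 -4.99" --pt "0.3 -18.09 -16.41 3.08 -4.99" --pt "0.3 -18.09 -16.41 3.08 -4.99" --pt "0.3 -18.09 -16.41 3.08 -4.99" --pt "0.3 -18.09 -16.41 3.08 -4.99" --pt "0.3 -18.09 -16.41 3.08 -4.99" --pt "0.3 -18.09 -16.41 3.08 -4.99" --pt "0.3 -18.09 -16.41 3.08 -4.99" --pt "0.3 -18.09 -16.41 3.08 -4.99" --pt "0.3 -18.09 -16.41 3.08 -4.99" --pt "0.3 -18.09 -16.41 3.08 -4.99"

```text
time_s: 2.07
ee_pos: [0.5266, -0.1601, 0.1494]
tcp_rot: [[-0.997, -0.076, -0.0], [-0.076, 0.997, 0.0], [0.0, 0.0, -1.0]]
contact_force: [-0.6, 1.0, -0.1]
gripper_width: 0.0254
```

Run:
```python
from plan import *
q=slot(5); to([q[0],q[1],.07],184.55)
s=cam("scene");t=cam("top"); crop(s,270,190,470,340,4,"pics/s1.png"); crop(t,300,170,460,290,5,"pics/t1.png")
```

```text
t 2.07 p [ 526.6 -160.1  149.4] yaw -175.64 tilt [-0.  0.] F [-0.6  1.  -0.1] w 25.4 q [ -21.3   20.7   96.5    0.    62.8 -115.7]
to [ 525.9 -157.8   70. ] 184.55 -> [jaw, [0.017 0.075 2.646] -0.032 ]
```

Run:
```python
from plan import *
q=slot(5); to([q[0],q[1],.07],184.55)
```

```text
t 2.17 p [ 525.1 -157.4  149.6] yaw -175.47 tilt [-0.0013  0.001 ] F [0.9 0.7 0.4] w 25.9 q [ -21.1   20.5   96.7    0.    62.8 -115.7]
to [ 525.9 -157.8   70. ] 184.55 -> [jaw, [-0.027 -0.02   2.653] -0.003 ]
```

View pics/s1.png

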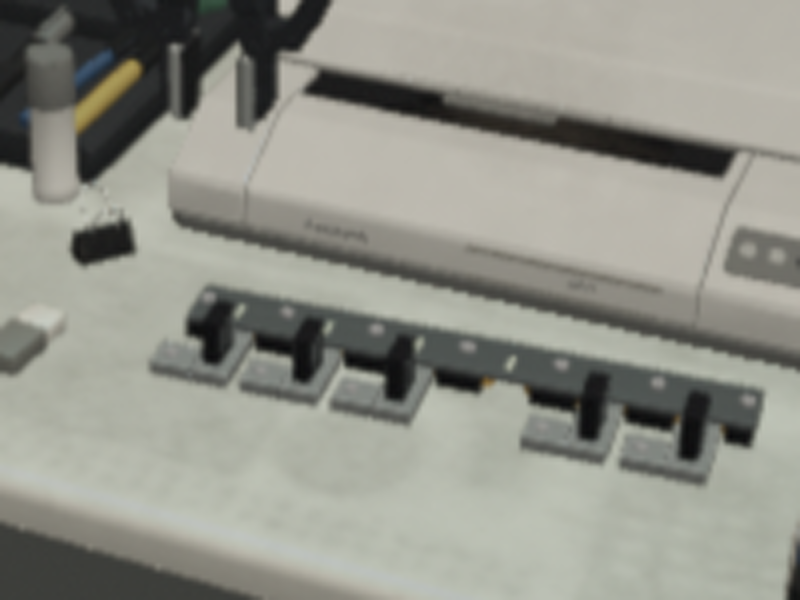

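View pics/t1.png

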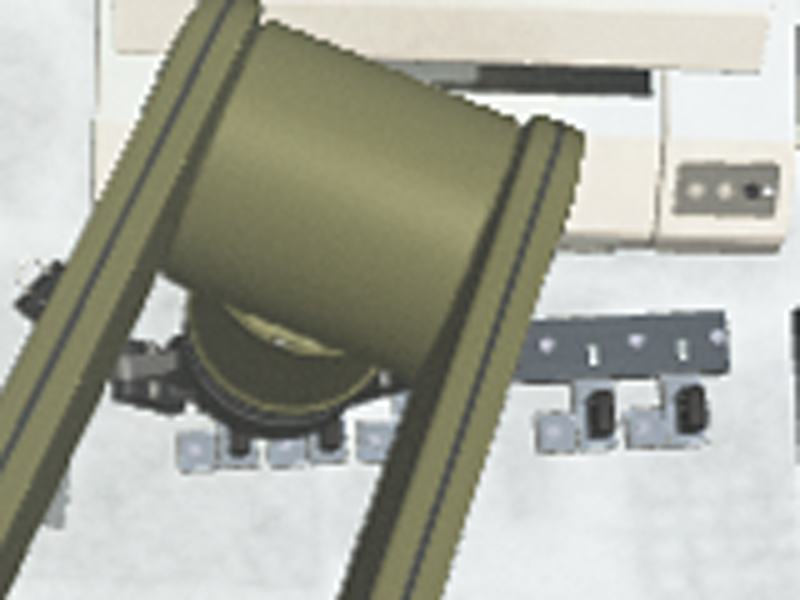

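>>> send_rows --pt "0.3 0 0 1.3 0" --pt "0.3 0 0 2.6 0" --pt "0.3 0 0 3.4 0" --pt "0.3 0 0 3.8 0" --pt "0.3 0 0 4.1 0" --pt "0.3 0 0 4.25 0" --pt "0.3 0 0 4.25 0" --pt "0.3 0 0 4.25 0"

```text
time_s: 2.83
ee_pos: [0.5264, -0.1574, 0.0232]
tcp_rot: [[-0.997, -0.081, 0.001], [-0.081, 0.997, -0.0], [-0.001, -0.001, -1.0]]
contact_force: [-0.8, 1.5, 0.3]
gripper_width: 0.0257
```

Run:
```python
from plan import *
q=slot(5); to([q[0],q[1],.022],184.55)
s=cam("scene"); crop(s,290,230,420,320,6,"pics/s2.png")
```

```text
t 2.83 p [ 526.4 -157.4   23.2] yaw -175.38 tilt [ 0.0013 -0.0005] F [-0.8  1.5  0.3] w 25.7 q [ -21.1   30.1  104.     0.    45.9 -115.7]
to [ 525.9 -157.8   22. ] 184.55 -> [jaw, [ 0.018 -0.012  0.041] 0.012 ]
```

View pics/s2.png

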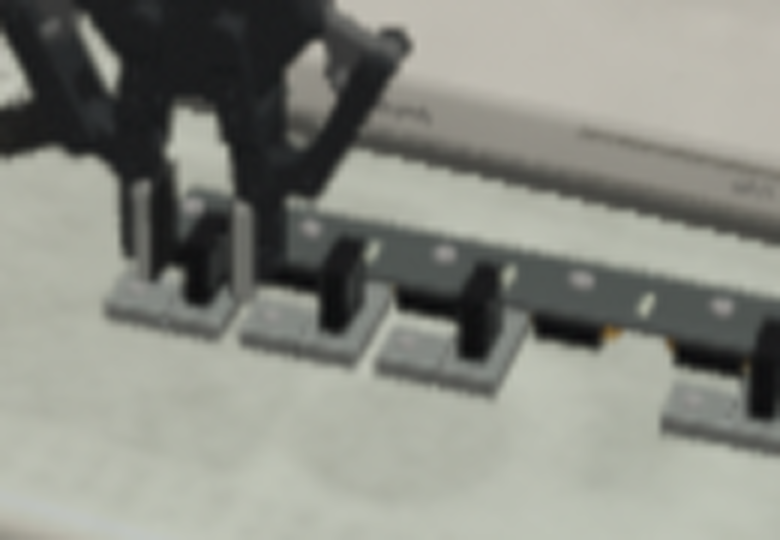

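>>> send_rows --pt "0.0 0 0 0 0" --pt "0.0 0 0 0 0" --pt "0.0 0 0 0 0" --pt "0.0 0 0 0 0" --pt "0.0 0 0 0 0" --pt "0.0 0 0 0 0"

```text
time_s: 3.38
ee_pos: [0.5269, -0.1583, 0.0238]
tcp_rot: [[-0.997, -0.079, 0.003], [-0.079, 0.997, -0.001], [-0.003, -0.001, -1.0]]
contact_force: [0.1, 1.5, 6.4]
gripper_width: 0.0088
```

Run:
```python
from plan import *
st()
s=cam("scene"); crop(s,290,230,420,320,6,"pics/s3.png")
```

```text
t 3.38 p [ 526.9 -158.3   23.8] yaw -175.45 tilt [ 0.0027 -0.0009] F [0.1 1.5 6.4] w 8.8 q [ -21.1   30.   104.     0.    45.8 -115.7]
```

View pics/s3.png

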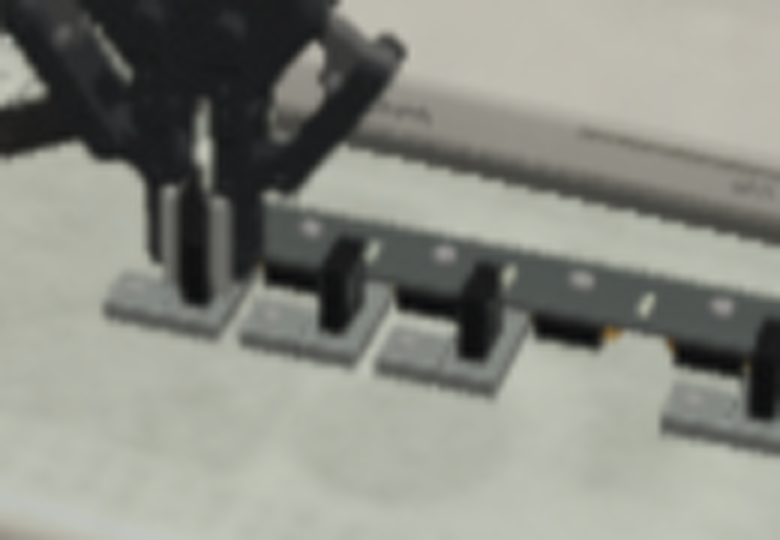

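>>> send_rows --pt "0.0 0 0 -0.03 0" --pt "0.0 0.2 0 -0.03 0" --pt "0.0 0.4 0 -0.03 0" --pt "0.0 0.6 0 -0.03 0" --pt "0.0 0.8 0 -0.03 0" --pt "0.0 1.0 0 -0.03 0" --pt "0.0 1.2 0 -0.03 0" --pt "0.0 1.2 0 -0.03 0" --pt "0.0 1.2 0 -0.03 0"

```text
time_s: 4.18
ee_pos: [0.4889, -0.1609, 0.0238]
tcp_rot: [[-0.997, -0.08, -0.001], [-0.08, 0.997, -0.0], [0.001, -0.0, -1.0]]
contact_force: [0.4, -0.5, 7.1]
gripper_width: 0.0088
```

Run:
```python
from plan import *
st()
s=cam("scene"); crop(s,290,230,420,320,6,"pics/s4.png")
```

```text
t 4.18 p [ 488.9 -160.9   23.8] yaw -175.43 tilt [-0.0007 -0.0003] F [ 0.4 -0.5  7.1] w 8.8 q [ -22.9   28.3  108.3   -0.    43.4 -117.4]
```

View pics/s4.png

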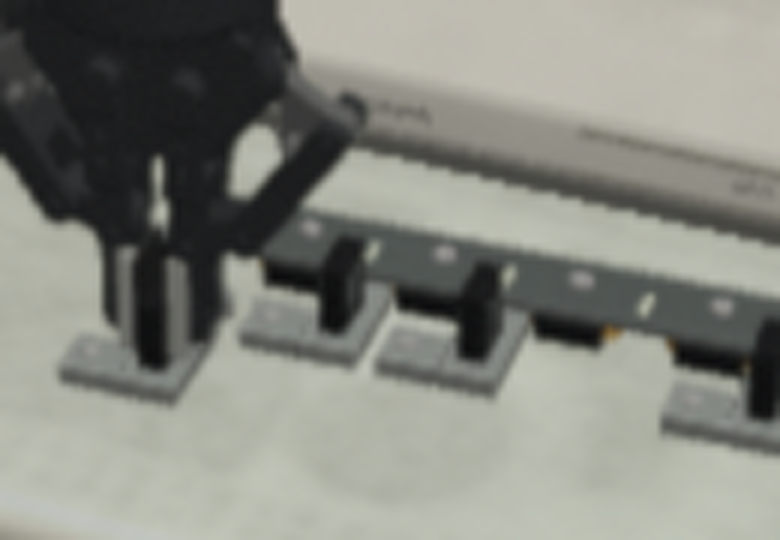

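```bash
cat >> plan.py <<'E'
TRAY=[.5195,.1330,np.radians(-5.95)]
LAY=dict(B1=(-54.67,25.5),A1=(-32.33,-25.5),B2=(-10,25.5),A2=(12.33,-25.5),A3=(54.67,-14))
def lay(n,T=None,dx=0,dy=0):
    return pose(np.array([[LAY[n][0]+dx,LAY[n][1]+dy,0]])*1e-3,TRAY if T is None else T)[0]
def hov(n,T=None):
    T=TRAY if T is None else T
    return lay(n,T), np.degrees(T[2])+90
E
python3 - <<'E'
from plan import *
q,y=hov("B1"); to([q[0],q[1],.12],y)
E
```

```text
t 4.23 p [ 488.9 -161.    23.8] yaw -175.43 tilt [-0.0008 -0.0004] F [-1.4 -0.5  8.5] w 8.8 q [-2.290e+01  2.830e+01  1.083e+02 -1.000e-01  4.350e+01 -1.174e+02]
to [467.8 164.  120. ] 84.05 -> [jaw, [-0.158 10.854 -3.211] 16.753 ]
```

>>> send_rows --pt "0 0 0 -1 0" --pt "0 0 0 -2.2 0" --pt "0 0 0 -3.2 0" --pt "0 -0.02 1.3 -3.21 1.2" --pt "0 -0.04 2.6 -3.21 2.4" --pt "0 -0.06 3.9 -3.21 3.6" --pt "0 -0.08 5.2 -3.21 4.8" --pt "0 -0.1 6.5 -3.21 6.0" --pt "0 -0.12 7.8 -3.21 7.2" --pt "0 -0.14 9.1 -3.21 8.4" --pt "0 -0.15 10.2 -3.21 9.6" --pt "0 -0.16 10.85 -3.21 10.8" --pt "0 -0.16 10.85 -3.21 12.0" --pt "0 -0.16 10.85 -3.21 13.2" --pt "0 -0.16 10.85 -3.21 14.4" --pt "0 -0.16 10.85 -3.21 15.6" --pt "0 -0.16 10.85 -3.21 16.75" --pt "0 -0.16 10.85 -3.21 16.75" --pt "0 -0.16 10.85 -3.21 16.75" --pt "0 -0.16 10.85 -3.21 16.75"

```text
time_s: 5.9
ee_pos: [0.4672, 0.1635, 0.1188]
tcp_rot: [[0.1, 0.995, -0.003], [0.995, -0.1, -0.001], [-0.001, -0.003, -1.0]]
contact_force: [-0.3, -0.1, -0.5]
gripper_width: 0.0086
```

Run:
```python
from plan import *
q,y=hov("B1"); to([q[0],q[1],.05],y)
s=cam("scene");t=cam("top"); crop(s,150,190,310,310,5,"pics/s5.png"); crop(t,190,180,350,300,5,"pics/t5.png")
```

```text
t 5.9 p [467.2 163.5 118.8] yaw 84.26 tilt [-0.0029 -0.001 ] F [-0.3 -0.1 -0.5] w 8.6 q [ 14.4  19.  105.1  -0.   56.   20.2]
to [467.8 164.   50. ] 84.05 -> [jaw, [0.023 0.024 2.295] 0.034 ]
```

View pics/s5.png

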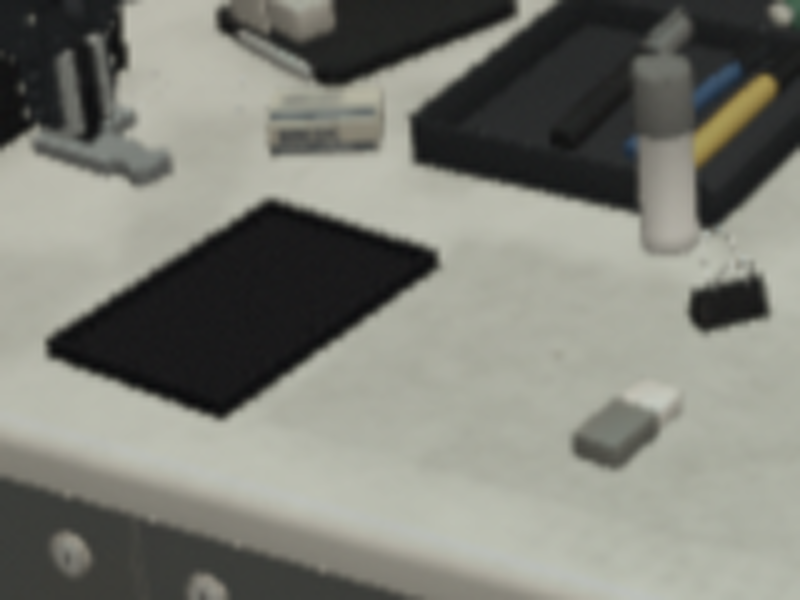

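View pics/t5.png

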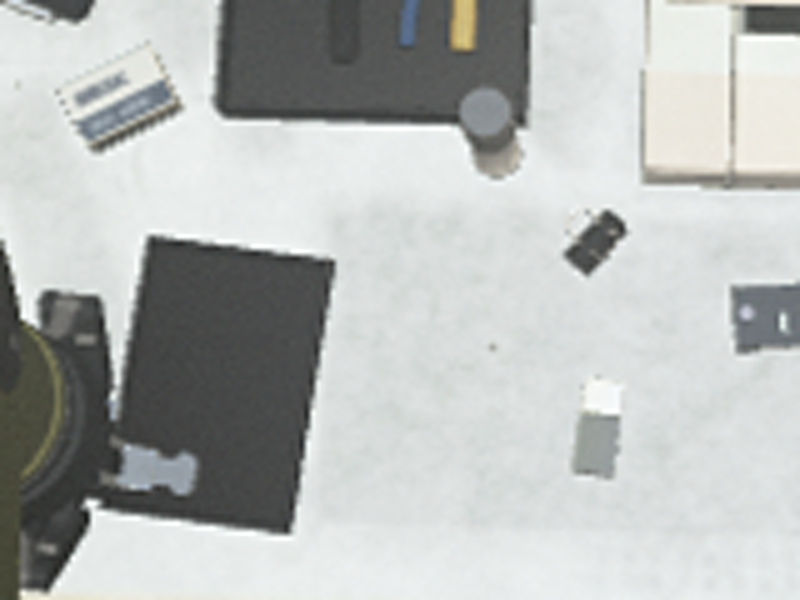

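>>> send_rows --pt "0 0.02 0.02 1 0.03" --pt "0 0.02 0.02 2 0.03" --pt "0 0.02 0.02 2.6 0.03" --pt "0 0.02 0.02 2.85 0.03" --pt "0 0.02 0.02 2.85 0.03" --pt "0 0.02 0.02 2.85 0.03"

```text
time_s: 6.5
ee_pos: [0.4695, 0.1647, 0.0341]
tcp_rot: [[0.106, 0.994, -0.001], [0.994, -0.106, -0.0], [-0.0, -0.001, -1.0]]
contact_force: [0.4, -0.3, -0.9]
gripper_width: 0.0084
```

Run:
```python
from plan import *
q,y=hov("B1"); to([q[0],q[1],.027],y)
s=cam("scene");t=cam("top"); 
for d,ro,k,n in((s,(140,200,260,290),6,"pics/s6.png"),(t,(195,210,295,300),6,"pics/t6.png")):
    g=[q[0],q[1],np.radians(y-180)]; it=[(P+[0,0,.0083],c) for P,c in guide_items(g)]
    overlay(d,it+tray_items(TRAY),ro,k,n)
```

```text
t 6.5 p [469.5 164.7  34.1] yaw 83.94 tilt [-0.0006 -0.0002] F [ 0.4 -0.3 -0.9] w 8.4 q [ 14.5  26.4 110.   -0.   43.7  20.5]
to [467.8 164.   27. ] 84.05 -> [jaw, [-0.027 -0.055  0.238] -0.018 ]
```

View pics/s6.png

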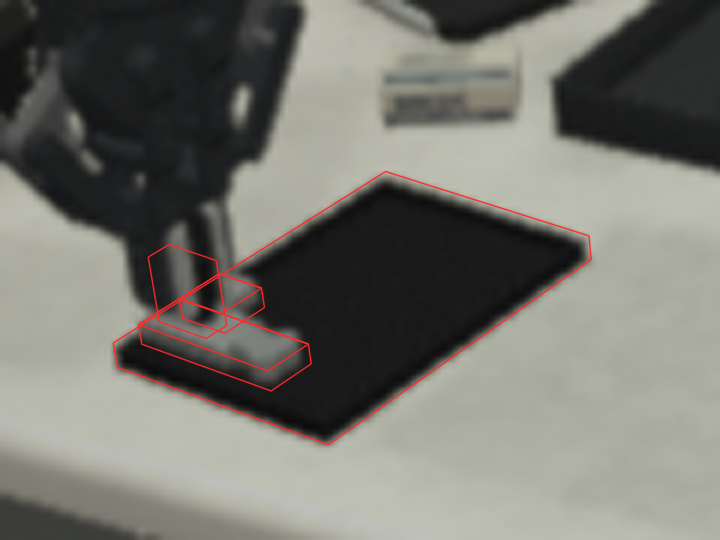

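View pics/t6.png

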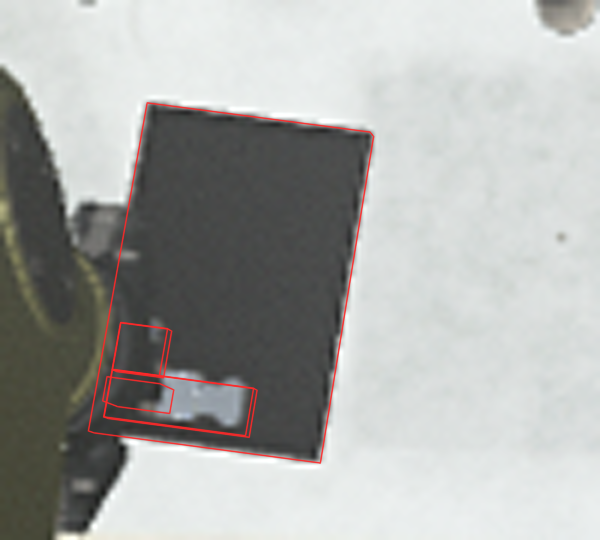

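```bash
cat >> plan.py <<'E'
HEAD=[box(12,20,-10,10,0,8),box(20,34,-7,7,0,8),box(34,44,-10,10,0,8)]
def head_items(p,z):
    it=[]
    for B in HEAD:
        P=pose(B,p)+[0,0,z]; it.append((P,1))
    for B in HEAD:
        P=pose(B,p)+[0,0,z]; it.append((topface(P),2))
    return it
def fithead(cams,p0,z,x0=15,free=3):
    sc=np.array([.001,.001,.01])
    rois=[]
    for d in cams:
        uv=proj(d,pose(box(x0,48,-14,14,0,8),p0)+[0,0,z]); a=np.floor(uv.min(0)-1).astype(int); b=np.ceil(uv.max(0)+1).astype(int); rois.append((*a,*b))
    F=lambda q: sum(cost(d,head_items(np.array(p0)+np.r_[q,np.zeros(3-free)]*sc,z),ro,3) for d,ro in zip(cams,rois))
    x=np.zeros(free); sim=np.vstack([x]+[x+3*np.eye(free)[i] for i in range(free)])
    b=minimize(F,x,method="Nelder-Mead",options=dict(initial_simplex=sim,xatol=.03,fatol=1e-3))
    b=minimize(F,b.x,method="Nelder-Mead",options=dict(initial_simplex=sim*.4+b.x,xatol=.03,fatol=1e-3))
    return np.array(p0)+np.r_[b.x,np.zeros(3-free)]*sc,b.fun
def intray(p,T=None):
    T=TRAY if T is None else T
    c,s=np.cos(T[2]),np.sin(T[2]); d=np.array(p[:2])-T[:2]; return np.round([1e3*(c*d[0]+s*d[1]),1e3*(-s*d[0]+c*d[1]),np.degrees(p[2]-T[2])],2)
E
python3 - <<'E'
from plan import *
q,y=hov("B1"); to([q[0],q[1],.027],y)
s=cam("scene");t=cam("top"); st()
g=[q[0]+.002,q[1],np.radians(y-180)]
for c in([t],[s],[t,s]):
    for fr in(2,3):
        p,e=fithead(c,g,.0105,free=fr); print(p,e,intray(p))
print(fit([t],tray_items,TRAY,2))
for d,ro,k,n in((s,(140,200,260,290),6,"pics/s7.png"),(t,(195,210,295,300),6,"pics/t7.png")):
    overlay(d,head_items(p,.0105)+tray_items(TRAY),ro,k,n)
E
```

```text
t 6.6 p [470.5 165.   35.2] yaw 83.92 tilt [0.0022 0.0005] F [ 0.3  0.4 -1. ] w 8.6 q [ 14.5  26.3 109.9  -0.   43.7  20.6]
to [467.8 164.   27. ] 84.05 -> [jaw, [-0.041 -0.089  0.272] -0.022 ]
t 6.7 p [470.6 165.   35.3] yaw 83.9 tilt [0.0027 0.0007] F [-0.4  0.8 -0.9] w 8.6 q [ 14.5  26.3 109.9  -0.   43.6  20.6]
[ 0.47115823  0.16800427 -1.67464342] 12.195390450888134 [-51.71  29.8  -90.  ]
[ 0.47105261  0.16803691 -1.66523545] 12.166749960052833 [-51.82  29.83 -89.46]
[ 0.47094654  0.16930932 -1.67464342] 11.953514589189298 [-52.06  31.08 -90.  ]
[ 0.47024383  0.16956663 -1.65283168] 11.909910771894607 [-52.78  31.26 -88.75]
[ 0.47101135  0.16824886 -1.67464342] 24.3649417893163 [-51.88  30.03 -90.  ]
[ 0.47091416  0.1683645  -1.67060113] 24.393696751859196 [-51.99  30.14 -89.77]
(array([ 0.51969351,  0.13401853, -0.11171047]), np.float64(23.74806741885555))
```

View pics/s7.png

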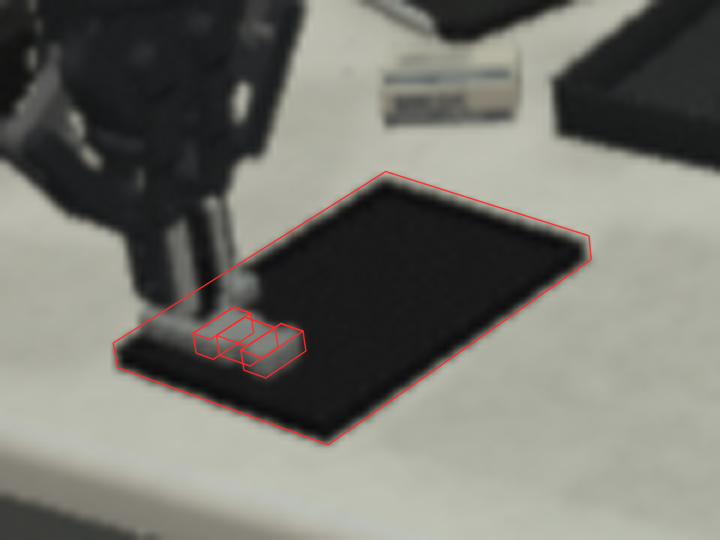

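View pics/t7.png

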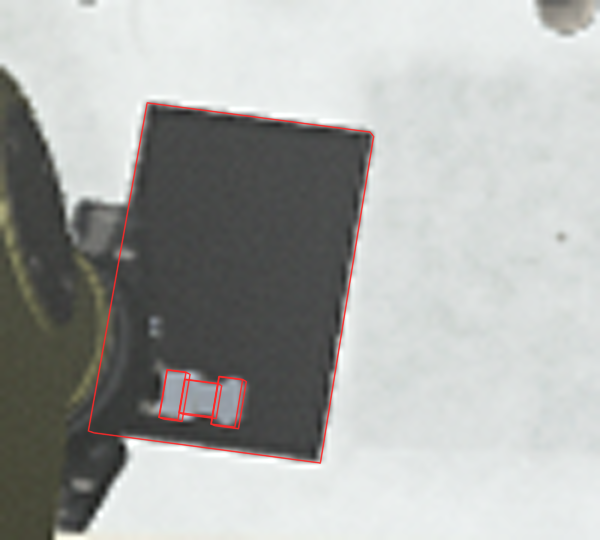

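>>> send_rows --pt "0 -0.15 -0.09 0 0" --pt "0 -0.15 -0.09 0.05 0" --pt "0 -0.15 -0.09 0.1 0" --pt "0 -0.15 -0.09 0.1 0" --pt "0 -0.15 -0.09 0.1 0" --pt "0 -0.15 -0.09 0.1 0"

```text
time_s: 7.2
ee_pos: [0.4663, 0.1605, 0.0311]
tcp_rot: [[0.106, 0.994, -0.0], [0.994, -0.106, -0.0], [-0.0, -0.0, -1.0]]
contact_force: [-0.3, -1.0, -0.4]
gripper_width: 0.0087
```

Run:
```python
from plan import *
q,y=hov("B1"); 
s=cam("scene");t=cam("top"); p,R=st(); print(intray([p[0],p[1],0])[:2])
g=[q[0],q[1],np.radians(y-180)]
for c in([t],[s],[t,s]):
        p,e=fithead(c,g,.0085); print(p,e,intray(p))
```

```text
t 7.3 p [466.3 160.5  31.1] yaw 83.89 tilt [-0. -0.] F [ 0.1 -0.  -0.7] w 8.6 q [ 14.1  26.5 110.7  -0.   42.9  20.2]
[-55.74  21.89]
[ 0.46642763  0.16343928 -1.65803773] 20.566146185313595 [-55.94  24.77 -89.05]
[ 0.46320388  0.16302016 -1.63413509] 16.49917904686668 [-59.1   24.02 -87.68]
[ 0.4664512   0.1636257  -1.68605282] 38.17270211215116 [-55.94  24.96 -90.65]
```

>>> send_rows --pt "0 0.01 0.04 0 0" --pt "0 0.01 0.04 0.05 0" --pt "0 0.01 0.04 0.1 0" --pt "0 0.01 0.04 0.13 0" --pt "0 0.01 0.04 0.13 0" --pt "0 0.01 0.04 0.13 0"

```text
time_s: 7.8
ee_pos: [0.4674, 0.1607, 0.0271]
tcp_rot: [[0.106, 0.994, -0.0], [0.994, -0.106, -0.0], [-0.0, -0.0, -1.0]]
contact_force: [-0.8, -0.3, -0.2]
gripper_width: 0.0086
```

Run:
```python
from plan import *
q,y=hov("B1"); 
s=cam("scene");t=cam("top"); p,R=st(); print(intray([p[0],p[1],0])[:2])
g=[q[0],q[1],np.radians(y-180)]
for c in([t],[s],[t,s]):
        p,e=fithead(c,g,.003); print(p,e,intray(p))
crop(s,140,200,260,290,6,"pics/s8.png")
```

```text
t 7.9 p [467.5 160.7  27.2] yaw 83.89 tilt [-0.0001 -0.    ] F [-0.7  0.2 -0.2] w 8.3 q [ 14.1  26.9 110.7  -0.   42.4  20.2]
[-54.63  22.13]
[ 0.46803853  0.1641806  -1.6547467 ] 19.725129357279727 [-54.42  25.68 -88.86]
[ 0.46853098  0.16499877 -1.69551796] 22.34640117429948 [-54.01  26.54 -91.2 ]
[ 0.46807221  0.16428905 -1.68308755] 42.298871701127126 [-54.39  25.79 -90.48]
```

View pics/s8.png

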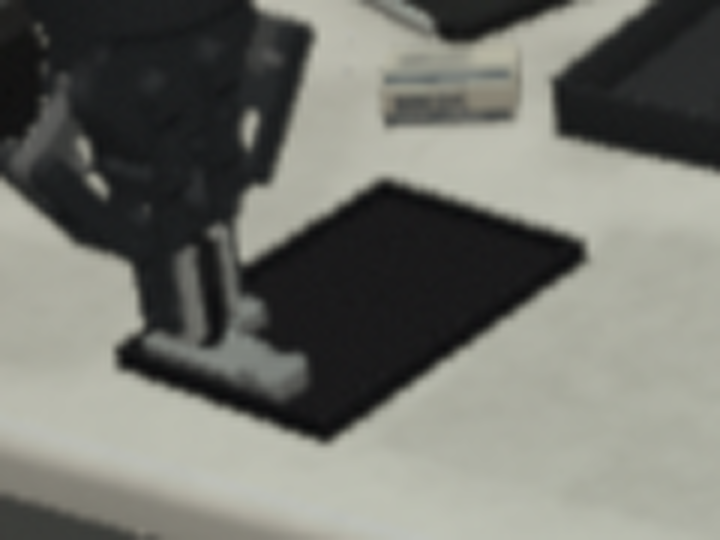

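>>> send_rows --pt "0 0 0 0.04 0" --pt "0 0 0 0.04 0" --pt "0 0 0 0.04 0" --pt "0.3 0 0 0.04 0" --pt "0.3 0 0 0.04 0" --pt "0.3 0 0 0.04 0" --pt "0.3 0 0 0.04 0" --pt "0.3 0 0 0.04 0" --pt "0.3 0 0 -1 0" --pt "0.3 0 0 -2 0" --pt "0.3 0 0 -3 0" --pt "0.3 0 0 -4 0" --pt "0.3 0 0 -4 0"

```text
time_s: 8.98
ee_pos: [0.4713, 0.1617, 0.1525]
tcp_rot: [[0.106, 0.994, 0.01], [0.994, -0.106, 0.003], [0.004, 0.01, -1.0]]
contact_force: [1.2, 0.5, -0.6]
gripper_width: 0.0257
```

Run:
```python
from plan import *
k=4
q=slot(k); to([q[0],q[1],.15],184.55)
```

```text
t 8.98 p [471.3 161.7 152.5] yaw 83.89 tilt [0.0104 0.0026] F [ 1.2  0.5 -0.6] w 25.7 q [ 14.1  16.5 102.9  -0.   60.   20.2]
to [ 529.5 -203.7  150. ] 184.55 -> [jaw, [-11.904   3.225   0.073] -16.776 ]
```

>>> send_rows --pt "0.3 -1.3 0.3 0 -1.2" --pt "0.3 -2.6 0.6 0 -2.4" --pt "0.3 -3.9 1.0 0 -3.6" --pt "0.3 -5.2 1.4 0 -4.8" --pt "0.3 -6.5 1.7 0 -6" --pt "0.3 -7.8 2.1 0 -7.2" --pt "0.3 -9.1 2.4 0 -8.4" --pt "0.3 -10.4 2.8 0 -9.6" --pt "0.3 -11.4 3.1 0 -10.8" --pt "0.3 -11.9 3.22 0 -12" --pt "0.3 -11.9 3.22 0 -13.2" --pt "0.3 -11.9 3.22 0 -14.4" --pt "0.3 -11.9 3.22 0 -15.6" --pt "0.3 -11.9 3.22 0 -16.78" --pt "0.3 -11.9 3.22 0 -16.78" --pt "0.3 -11.9 3.22 0 -16.78" --pt "0.3 -11.9 3.22 0 -16.78" --pt "0.3 -11.9 3.22 0 -16.78"

```text
time_s: 10.48
ee_pos: [0.5253, -0.2044, 0.1467]
tcp_rot: [[-0.997, -0.077, -0.001], [-0.077, 0.997, 0.0], [0.001, 0.0, -1.0]]
contact_force: [-0.2, 0.2, 0.4]
gripper_width: 0.0258
```

Run:
```python
from plan import *
q=slot(4)
s=cam("scene"); t=cam("top"); to([q[0]-.001,q[1],.025],184.55)
print(fit([t],tray_items,TRAY,2,margin=3))
crop(s,140,200,260,290,6,"pics/s9.png"); crop(t,195,210,295,300,6,"pics/t9.png")
q,y=hov("B1"); g=[q[0],q[1],np.radians(y-180)]
for c in([t],[s],[t,s]):
        p,e=fithead(c,g,.003); print(e,intray(p))
```

```text
t 10.58 p [ 525.5 -204.5  147. ] yaw -175.53 tilt [-0.0003  0.0001] F [ 0.9  0.7 -0.4] w 25.3 q [ -25.6   21.8   95.    -0.    63.2 -120. ]
to [ 528.5 -203.7   25. ] 184.55 -> [jaw, [-0.105  0.017  4.067] -0.014 ]
(array([ 0.5277241 ,  0.13773995, -0.03927414]), np.float64(38.2676456299486))
23.39166885731343 [-49.46  35.32 -94.19]
25.704048033412956 [ -40.34    6.49 -136.83]
56.13468423855544 [-50.34  35.62 -92.75]
```

View pics/s9.png

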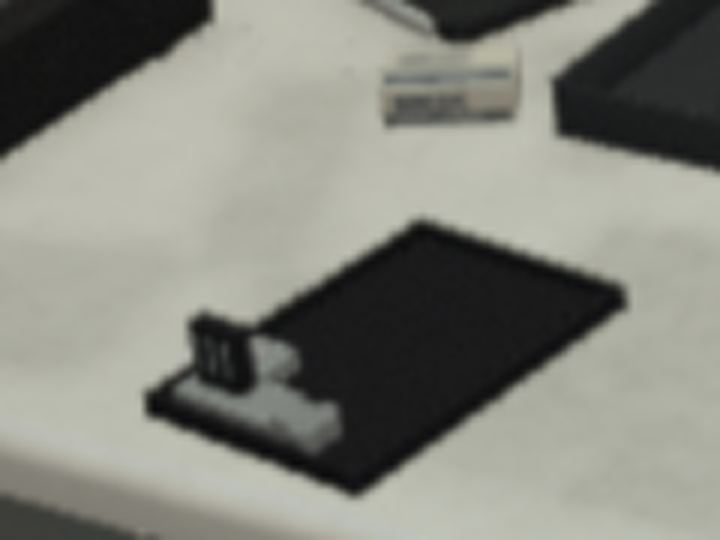

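View pics/t9.png

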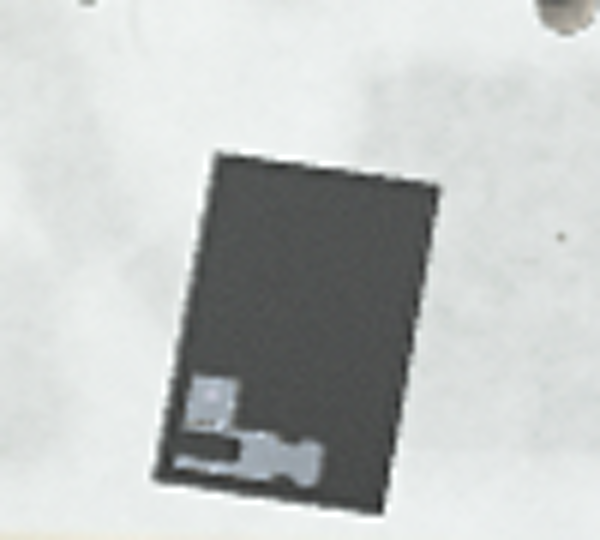

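```bash
cat >> plan.py <<'E'
def gi(p,z=.003,k=0):
    B=[box(-16,20,-10,10,0,8)]+HEAD[1:]+[FOOT]; it=[]
    for b in B: it.append((pose(b,p)+[0,0,z],2))
    for b in B: it.append((topface(pose(b,p)+[0,0,z]),3))
    it.append((pose(RID,p)+[0,0,z],4)); return it
def trayfit(cams,T0,guides):
    """guides: list of (tx,ty,deg) in tray frame"""
    def wp(T,g): 
        q=pose(np.array([[g[0],g[1],0]])*1e-3,T)[0]; return [q[0],q[1],T[2]+np.radians(g[2])]
    f=lambda T: tray_items(T)+[x for g in guides for x in gi(wp(T,g))]
    T,e=fit(cams,f,T0,5,margin=4); return T,e,f
def gfit(cams,T,guides,i):
    def wp(T,g): 
        q=pose(np.array([[g[0],g[1],0]])*1e-3,T)[0]; return [q[0],q[1],T[2]+np.radians(g[2])]
    f=lambda p: tray_items(T)+[x for j,g in enumerate(guides) for x in gi(p if j==i else wp(T,g))]
    p,e=fit(cams,f,wp(T,guides[i]),5,margin=4); return intray(p,T),e
E
python3 - <<'E'
from plan import *
s=cam("scene"); t=cam("top"); st()
for c in ([t],[s],[t,s]):
    T,e,f=trayfit(c,[.4985,.105,np.radians(-7)],[(-54.4,25.7,-90)]); print(T,np.degrees(T[2]),e); 
    print(gfit(c,T,[(-54.4,25.7,-90)],0))
overlay(t,f(T),(195,210,295,300),6,"pics/t10.png")
overlay(s,f(T),(140,200,260,290),6,"pics/s10.png")
E
```

```text
t 10.68 p [ 525.5 -204.5  147.1] yaw -175.48 tilt [-0.0001  0.    ] F [ 0.5 -0.  -0.2] w 25.5 q [ -25.6   21.8   95.    -0.    63.2 -120.1]
[ 0.49846251  0.10339828 -0.11952779] -6.848437631718488 6.115340354859393
(array([-54.26,  24.12, -89.81]), np.float64(6.003580417331223))
[ 0.49762654  0.10234619 -0.11517369] -6.5989664578487695 9.676616225727882
(array([-54.47,  23.77, -91.  ]), np.float64(9.618786600795708))
[ 0.49833645  0.10302299 -0.11407082] -6.535776791371608 16.04086793021004
(array([-54.16,  24.65, -91.14]), np.float64(15.950093208386207))
```

View pics/t10.png

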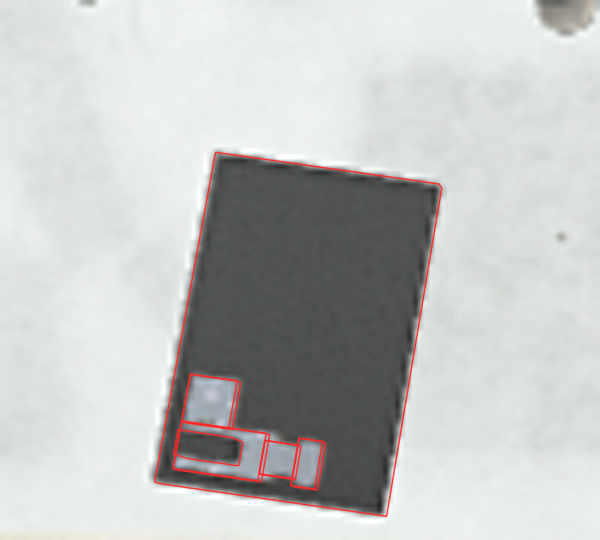

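View pics/s10.png

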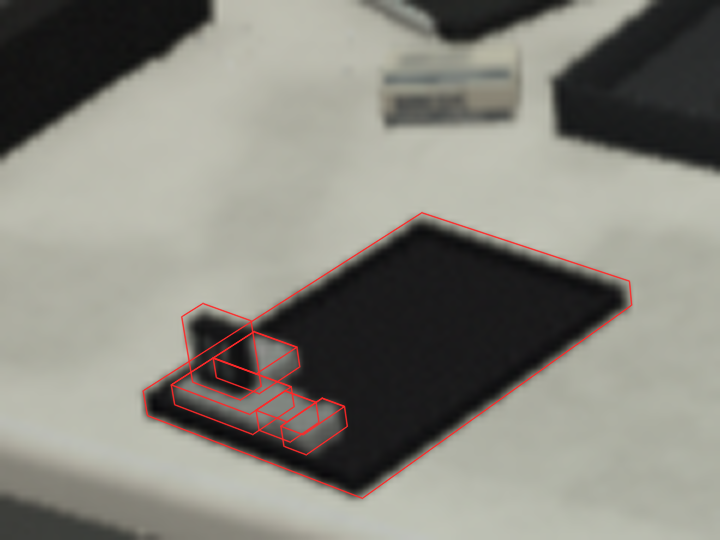

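>>> send_rows --pt "0.3 -0.1 0.02 1 0" --pt "0.3 -0.1 0.02 2.2 0" --pt "0.3 -0.1 0.02 3.2 0" --pt "0.3 -0.1 0.02 3.7 0" --pt "0.3 -0.1 0.02 4.07 0" --pt "0.3 -0.1 0.02 4.07 0" --pt "0.3 -0.1 0.02 4.07 0" --pt "0.3 -0.1 0.02 4.07 0"

```text
time_s: 11.35
ee_pos: [0.5296, -0.2042, 0.0262]
tcp_rot: [[-0.997, -0.079, 0.002], [-0.079, 0.997, -0.001], [-0.002, -0.001, -1.0]]
contact_force: [-0.4, -0.0, 0.3]
gripper_width: 0.0256
```

Run:
```python
from plan import *
q=slot(4)
s=cam("scene"); to([q[0]-.001,q[1],.025],184.55)
crop(s,290,230,420,320,6,"pics/s11.png")
```

```text
t 11.4 p [ 529.7 -204.3   26.5] yaw -175.44 tilt [ 0.0026 -0.0012] F [-0.3 -0.5  1. ] w 25.2 q [ -25.4   30.7  101.6    0.    47.5 -119.9]
to [ 528.5 -203.7   25. ] 184.55 -> [jaw, [0.038 0.022 0.05 ] 0.002 ]
```

View pics/s11.png

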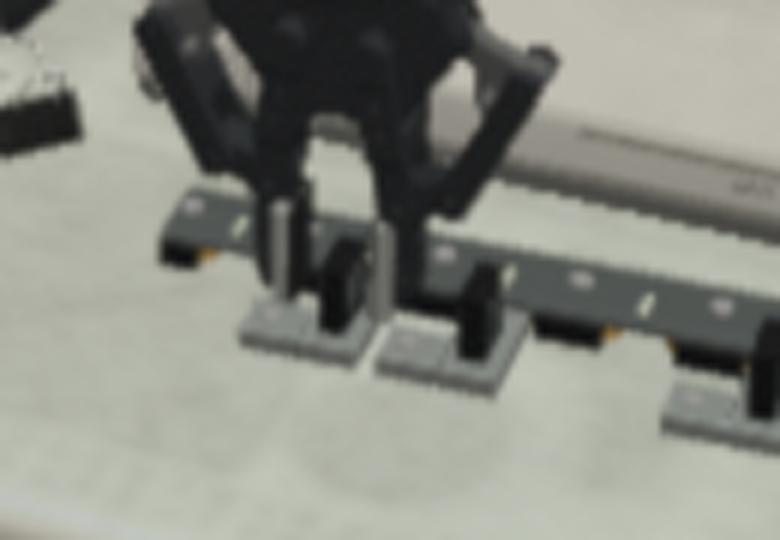

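>>> send_rows --pt "0.3 0.08 0.02 0.03 0" --pt "0.3 0.08 0.02 0.03 0" --pt "0.0 0.08 0.02 0.03 0" --pt "0.0 0.08 0.02 0.03 0" --pt "0.0 0.08 0.02 0.03 0" --pt "0.0 0.08 0.02 0.03 0" --pt "0.0 0.08 0.02 0.03 0" --pt "0.0 0.08 0.02 0.03 0"

```text
time_s: 12.07
ee_pos: [0.5267, -0.2041, 0.0251]
tcp_rot: [[-0.997, -0.08, 0.001], [-0.08, 0.997, -0.001], [-0.001, -0.001, -1.0]]
contact_force: [-0.9, -1.9, 6.7]
gripper_width: 0.0084
```

Run:
```python
from plan import *
q=slot(4); print(q)
st()
```

```text
[ 0.5295408  -0.20370271  0.        ]
t 12.07 p [ 526.7 -204.1   25.1] yaw -175.43 tilt [ 0.0015 -0.0013] F [-0.9 -1.9  6.7] w 8.4 q [ -25.4   30.7  101.9   -0.    47.2 -120. ]
```

>>> send_rows --pt "0.0 0 0 -0.03 0" --pt "0.0 0.2 0 -0.03 0" --pt "0.0 0.4 0 -0.03 0" --pt "0.0 0.6 0 -0.03 0" --pt "0.0 0.8 0 -0.03 0" --pt "0.0 1.0 0 -0.03 0" --pt "0.0 1.2 0 -0.03 0" --pt "0.0 1.2 0 -0.03 0" --pt "0.0 1.2 0 -0.03 0"

```text
time_s: 12.82
ee_pos: [0.4884, -0.2058, 0.0251]
tcp_rot: [[-0.997, -0.08, -0.003], [-0.08, 0.997, 0.001], [0.003, 0.001, -1.0]]
contact_force: [-3.0, -0.5, 3.8]
gripper_width: 0.0085
```

```bash
sed -i 's/^TRAY=.*/TRAY=[.4984,.1032,np.radians(-6.75)]/' plan.py
python3 - <<'E'
from plan import *
s=cam("scene"); crop(s,290,230,420,320,6,"pics/s12.png")
q,y=hov("B2"); to([q[0],q[1],.12],y)
E
```

```text
t 12.87 p [ 488.6 -205.8   25.1] yaw -175.44 tilt [-0.0025  0.0009] F [-4.3 -0.6  4.6] w 8.4 q [ -27.4   29.   106.2   -0.    45.  -121.9]
to [491.5 129.7 120. ] 83.25 -> [jaw, [-0.976 11.144 -3.155] 16.885 ]
```

View pics/s12.png

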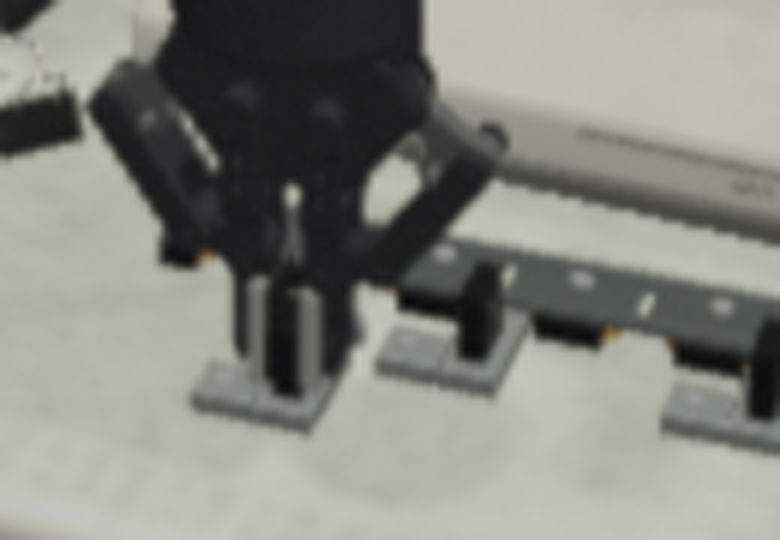

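>>> send_rows --pt "0 0 0 -1 0" --pt "0 0 0 -2.2 0" --pt "0 0 0 -3.15 0" --pt "0 -0.1 1.3 -3.15 1.2" --pt "0 -0.2 2.6 -3.15 2.4" --pt "0 -0.3 3.9 -3.15 3.6" --pt "0 -0.4 5.2 -3.15 4.8" --pt "0 -0.5 6.5 -3.15 6.0" --pt "0 -0.6 7.8 -3.15 7.2" --pt "0 -0.7 9.1 -3.15 8.4" --pt "0 -0.85 10.3 -3.15 9.6" --pt "0 -0.98 11.14 -3.15 10.8" --pt "0 -0.98 11.14 -3.15 12.0" --pt "0 -0.98 11.14 -3.15 13.2" --pt "0 -0.98 11.14 -3.15 14.4" --pt "0 -0.98 11.14 -3.15 15.6" --pt "0 -0.98 11.14 -3.15 16.85" --pt "0 -0.98 11.14 -3.15 16.85" --pt "0 -0.98 11.14 -3.15 16.85" --pt "0 -0.98 11.14 -3.15 16.85"

```text
time_s: 14.53
ee_pos: [0.4925, 0.1294, 0.1192]
tcp_rot: [[0.111, 0.994, -0.001], [0.994, -0.111, -0.0], [-0.0, -0.001, -1.0]]
contact_force: [-0.1, -0.0, 0.0]
gripper_width: 0.0087
```

Run:
```python
from plan import *
s=cam("scene");t=cam("top");s=cam("scene");t=cam("top")
q,y=hov("B2"); to([q[0],q[1],.035],y)
overlay(s,tray_items(TRAY),(140,190,260,280),6,"pics/s13.png");overlay(t,tray_items(TRAY),(195,210,295,300),6,"pics/t13.png")
```

```text
t 14.73 p [492.8 129.3 119.5] yaw 83.57 tilt [-0.0003 -0.    ] F [ 0.1 -0.1 -0.7] w 8.7 q [  9.9  19.9 103.5   0.   56.6  16.4]
to [491.5 129.7  35. ] 83.25 -> [jaw, [ 0.009 -0.044  2.816] 0.053 ]
```

View pics/s13.png

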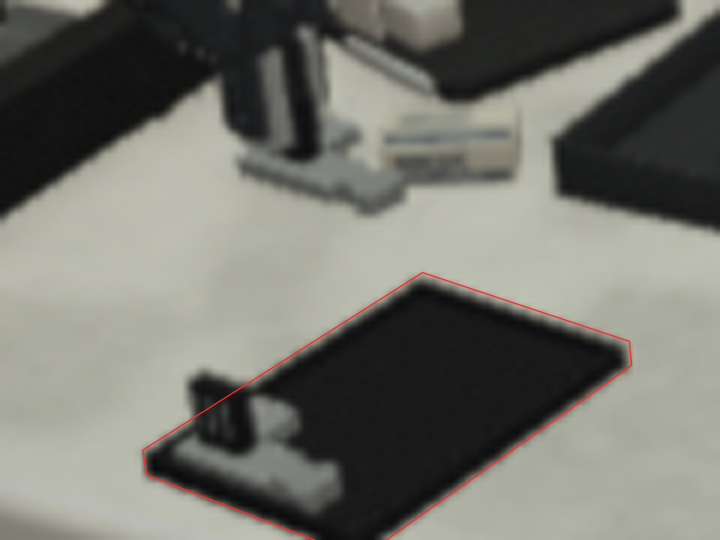

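View pics/t13.png

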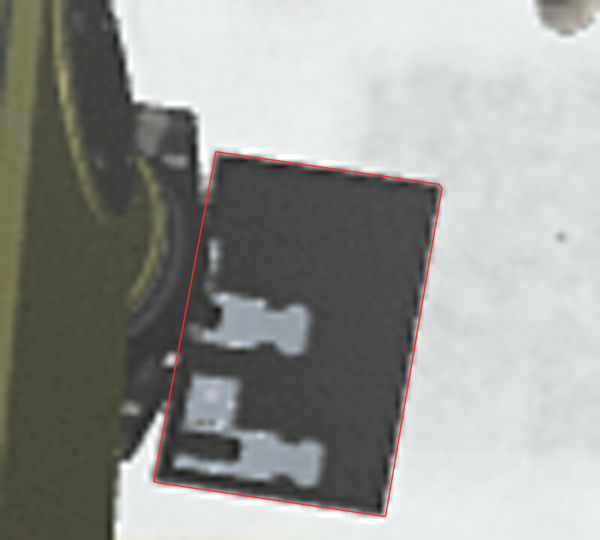

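>>> send_rows --pt "0 0.01 -0.04 1 0.05" --pt "0 0.01 -0.04 2 0.05" --pt "0 0.01 -0.04 2.6 0.05" --pt "0 0.01 -0.04 2.82 0.05" --pt "0 0.01 -0.04 2.82 0.05" --pt "0 0.01 -0.04 2.82 0.05" --pt "0 0.01 -0.04 2.82 0.05" --pt "0 0.01 -0.04 2.82 0.05"

```text
time_s: 15.4
ee_pos: [0.493, 0.1299, 0.0363]
tcp_rot: [[0.119, 0.993, 0.003], [0.993, -0.119, 0.001], [0.001, 0.003, -1.0]]
contact_force: [-0.3, 0.1, 0.3]
gripper_width: 0.0085
```

```bash
cat > chk.py <<'E'
import sys
from plan import *
n=sys.argv[1]; base=float(sys.argv[2])   # TCP z minus guide bottom
up=n[0]=="A"
s=cam("scene");t=cam("top");s=cam("scene");t=cam("top")
p,R=st(); yaw=np.degrees(np.arctan2(R[1,0],R[0,0])); z=p[2]-base
tc=intray([p[0],p[1],0]); print("tcp in tray",tc[:2],"z bottom",z)
g=[p[0],p[1],np.radians(yaw-(0 if up else 180))]
for nm,c in(("t",[t]),("s",[s]),("ts",[t,s])):
    q,e=fithead(c,g,z); print(nm,round(e,1),intray(q),end=" ")
    q,e=fithead(c,g,z,free=2); print("fixedyaw",round(e,1),intray(q))
k=int(sys.argv[3])
overlay(s,head_items(q,z),(140,190,270,290),5,f"pics/s{k}.png");overlay(t,head_items(q,z),(195,210,295,300),6,f"pics/t{k}.png")
E
python3 chk.py B2 .0242 14
```

```text
t 15.6 p [492.2 129.8  35.8] yaw 83.17 tilt [0.0016 0.0003] F [ 0.5  1.1 -0.8] w 8.7 q [ 10.   26.8 108.5   0.   44.5  16.8]
tcp in tray [-9.26 25.72] z bottom 0.011601565561513733
t 9.1 [ -9.17  24.44 -89.29] fixedyaw 9.0 [ -8.84  24.31 -90.08]
s 15.6 [-11.56  24.22 -88.77] fixedyaw 15.6 [-10.99  24.27 -90.08]
ts 25.4 [ -8.84  24.31 -91.14] fixedyaw 25.4 [ -9.49  24.29 -90.08]
```

View pics/s14.png

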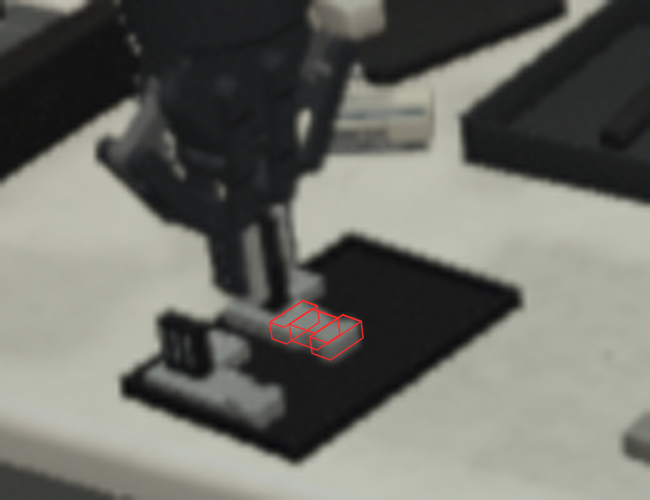

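View pics/t14.png

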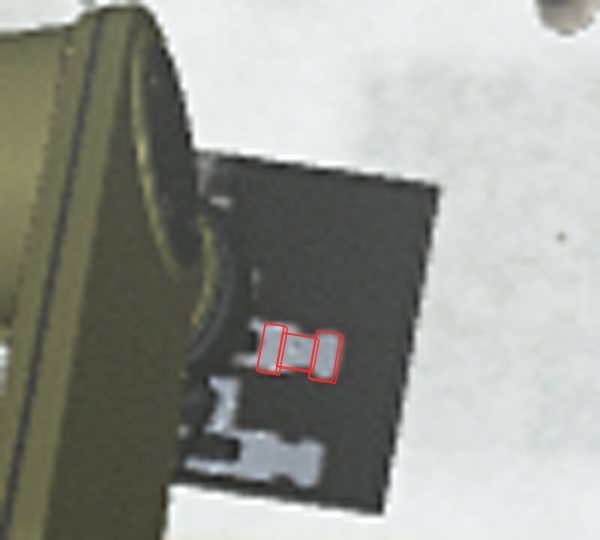

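>>> send_rows --pt "0 0.03 -0.02 0.1 0" --pt "0 0.03 -0.02 0.2 0" --pt "0 0.03 -0.02 0.26 0" --pt "0 0.03 -0.02 0.28 0" --pt "0 0.03 -0.02 0.28 0" --pt "0 0.03 -0.02 0.28 0"

```text
time_s: 16.1
ee_pos: [0.4912, 0.1308, 0.028]
tcp_rot: [[0.119, 0.993, 0.001], [0.993, -0.119, 0.0], [0.0, 0.001, -1.0]]
contact_force: [-2.7, -0.3, 15.6]
gripper_width: 0.0085
```

```bash
python3 chk.py B2 .0242 15
```

```text
t 16.3 p [491.2 130.8  28. ] yaw 83.17 tilt [0.0007 0.0002] F [-2.6 -1.7 16. ] w 8.6 q [ 10.1  27.5 109.    0.   43.5  17. ]
tcp in tray [-10.41  26.54] z bottom 0.0038011880781412717
t 8.5 [ -8.83  25.22 -92.85] fixedyaw 8.6 [-10.11  25.04 -90.08]
s 15.0 [-12.43  25.1  -89.95] fixedyaw 15.1 [-12.31  25.08 -90.08]
ts 24.9 [-10.62  25.22 -90.16] fixedyaw 24.9 [-10.97  25.24 -90.08]
```

>>> send_rows --pt "0 0 0 -0.03 0" --pt "0.3 0 0 -0.03 0" --pt "0.3 0 0 -0.03 0" --pt "0.3 0 0 -0.03 0" --pt "0.3 0 0 -0.03 0" --pt "0.3 0 0 -0.03 0" --pt "0.3 0 0 -1 0" --pt "0.3 0 0 -2 0" --pt "0.3 0 0 -3 0" --pt "0.3 0 0 -4 0" --pt "0.3 0 0 -4 0" --pt "0.3 0 0 -4 0"

```text
time_s: 17.3
ee_pos: [0.4927, 0.131, 0.1484]
tcp_rot: [[0.119, 0.993, 0.005], [0.993, -0.119, 0.001], [0.001, 0.004, -1.0]]
contact_force: [-0.5, 0.5, -0.8]
gripper_width: 0.0257
```

Run:
```python
from plan import *
cam("top");cam("top")
q=slot(3); to([q[0]-.002,q[1],.14],4.55)
```

```text
t 17.4 p [490.4 130.5 145.9] yaw 83.17 tilt [-0.0014 -0.0003] F [ 0.1 -0.  -0.9] w 25.4 q [ 10.1  17.9 101.8  -0.   60.4  17. ]
to [ 531.2 -249.6  140. ] 4.55 -> [jaw, [-12.418   2.857   0.198] 13.104 ]
```

>>> send_rows --pt "0.3 -1.3 0.3 0 1.2" --pt "0.3 -2.6 0.6 0 2.4" --pt "0.3 -3.9 0.9 0 3.6" --pt "0.3 -5.2 1.2 0 4.8" --pt "0.3 -6.5 1.5 0 6" --pt "0.3 -7.8 1.8 0 7.2" --pt "0.3 -9.1 2.1 0 8.4" --pt "0.3 -10.4 2.4 0 9.6" --pt "0.3 -11.6 2.7 0.1 10.8" --pt "0.3 -12.42 2.86 0.2 12" --pt "0.3 -12.42 2.86 0.2 13.1" --pt "0.3 -12.42 2.86 0.2 13.1" --pt "0.3 -12.42 2.86 0.2 13.1" --pt "0.3 -12.42 2.86 0.2 13.1" --pt "0.3 -12.42 2.86 0.2 13.1" --pt "0.3 -12.42 2.86 0.2 13.1" --pt "0.3 -12.42 2.86 0.2 13.1"

```text
time_s: 18.82
ee_pos: [0.5321, -0.2486, 0.1407]
tcp_rot: [[0.997, 0.082, 0.0], [0.082, -0.997, -0.0], [0.0, 0.0, -1.0]]
contact_force: [-0.2, -0.6, 0.8]
gripper_width: 0.0259
```

Run:
```python
from plan import *
s=cam("scene"); t=cam("top"); s=cam("scene"); t=cam("top")
q=slot(3); to([q[0]-.002,q[1],.0255],4.55)
G=[(-54.3,24.4,-90),(-10.3,25.1,-90)]
for c in ([t],[s],[t,s]):
    T,e,f=trayfit(c,TRAY,G); print(T,np.degrees(T[2]),e); 
    for i in(0,1): print(gfit(c,T,G,i))
overlay(t,f(T),(195,210,295,300),6,"pics/t16.png")
overlay(s,f(T),(140,200,260,290),6,"pics/s16.png")
```

```text
t 19.02 p [ 532.2 -249.2  140.8] yaw 4.62 tilt [ 0.0003 -0.0002] F [-0.3 -0.8 -0.3] w 25.5 q [-29.2  23.8  92.5  -0.   63.7  56.2]
to [ 531.2 -249.6   25.5] 4.55 -> [jaw, [-0.036  0.009  3.844] 0.012 ]
[ 0.49847889  0.10334872 -0.12193714] -6.986483650953153 6.989817553873598
(array([-54.33,  24.27, -89.81]), np.float64(6.926444537315163))
(array([ -9.96,  23.78, -89.6 ]), np.float64(6.733229710091486))
[ 0.49774225  0.10241943 -0.11484775] -6.580291388145923 10.440992668739035
(array([-54.01,  24.17, -91.3 ]), np.float64(10.457549341528093))
(array([-10.93,  23.63, -89.26]), np.float64(10.42852025689303))
[ 0.49839598  0.10322447 -0.12044329] -6.900892330951736 17.6769591433877
(array([-54.29,  24.26, -91.15]), np.float64(17.574065127827733))
(array([-10.33,  23.96, -90.06]), np.float64(17.3546275014016))
```

View pics/t16.png

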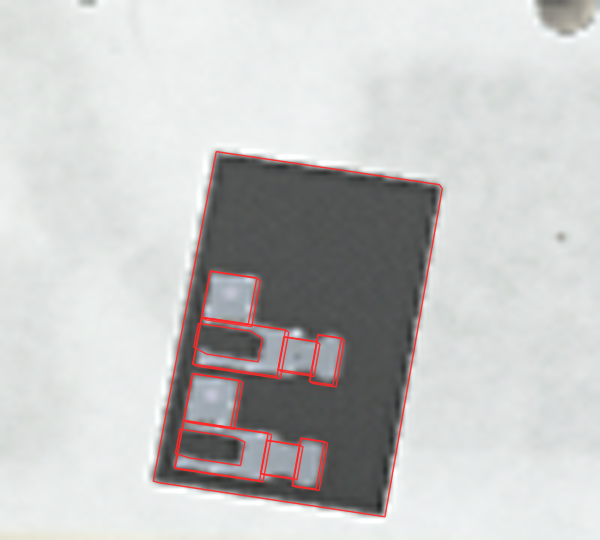

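View pics/s16.png

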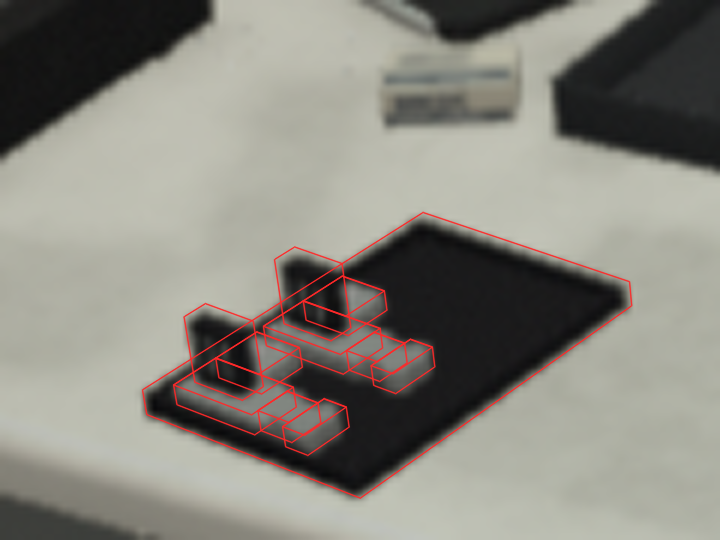

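>>> send_rows --pt "0.3 -0.04 0.01 1 0" --pt "0.3 -0.04 0.01 2.2 0" --pt "0.3 -0.04 0.01 3.2 0" --pt "0.3 -0.04 0.01 3.7 0" --pt "0.3 -0.04 0.01 3.84 0" --pt "0.3 -0.04 0.01 3.84 0" --pt "0.3 -0.04 0.01 3.84 0" --pt "0.3 -0.04 0.01 3.84 0" --pt "0.3 -0.04 0.01 3.84 0"

```text
time_s: 19.77
ee_pos: [0.5321, -0.2505, 0.0271]
tcp_rot: [[0.997, 0.08, 0.003], [0.08, -0.997, -0.002], [0.003, 0.002, -1.0]]
contact_force: [0.6, 0.7, 0.1]
gripper_width: 0.0261
```

```bash
sed -i 's/^TRAY=.*/TRAY=[.4984,.1032,np.radians(-6.85)]/; s/^LAY=.*/LAY=dict(B1=(-54.3,24.3),A1=(-32.3,-26.2),B2=(-10.3,24),A2=(12,-26.2),A3=(55,-14))/' plan.py
python3 - <<'E'
from plan import *
q=slot(3)
cam("top"); s=cam("scene"); to([q[0]-.002,q[1],.0255],4.55)
crop(s,290,230,420,320,6,"pics/s17.png")
E
```

```text
t 19.87 p [ 531.7 -250.3   26.7] yaw 4.57 tilt [ 0.0022 -0.0013] F [ 0.4 -0.2  1.1] w 25.5 q [-29.3  31.8  98.9  -0.   49.1  56.1]
to [ 531.2 -249.6   25.5] 4.55 -> [jaw, [-0.016 -0.028  0.041] 0.003 ]
```

View pics/s17.png

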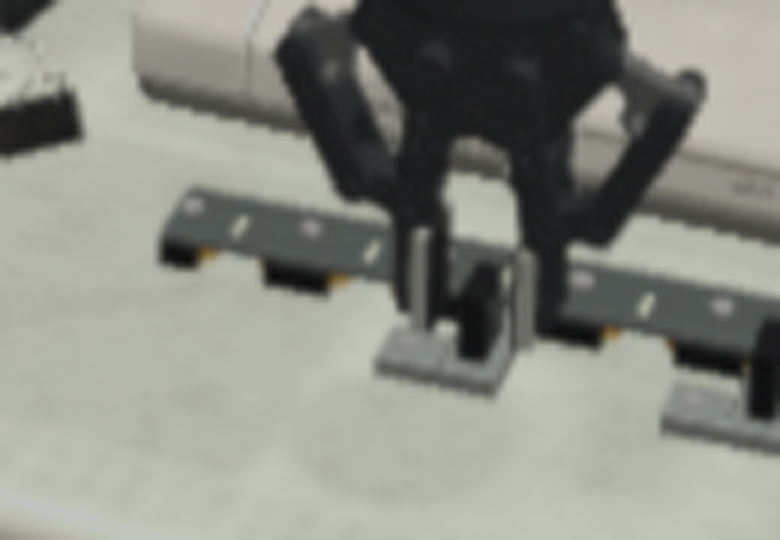

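>>> send_rows --pt "0.3 -0.02 -0.02 0.02 0" --pt "0.0 -0.02 -0.02 0.02 0" --pt "0.0 -0.02 -0.02 0.02 0" --pt "0.0 -0.02 -0.02 0.02 0" --pt "0.0 -0.02 -0.02 0.02 0" --pt "0.0 -0.02 -0.02 0.02 0" --pt "0.0 -0.02 -0.02 0 0" --pt "0.0 -0.2 -0.02 0 0" --pt "0.0 -0.4 -0.02 0 0" --pt "0.0 -0.6 -0.02 0 0" --pt "0.0 -0.8 -0.02 0 0" --pt "0.0 -1.0 -0.02 0 0" --pt "0.0 -1.2 -0.02 0 0" --pt "0.0 -1.2 -0.02 0 0" --pt "0.0 -1.2 -0.02 0 0"

```text
time_s: 21.12
ee_pos: [0.4931, -0.2518, 0.0254]
tcp_rot: [[0.997, 0.08, -0.003], [0.08, -0.997, 0.001], [-0.003, -0.001, -1.0]]
contact_force: [-3.5, -0.2, 5.8]
gripper_width: 0.0087
```

Run:
```python
from plan import *
cam("top"); s=cam("scene"); crop(s,290,230,420,320,6,"pics/s18.png")
q,y=hov("A1"); to([q[0],q[1],.12],y)
```

```text
t 21.22 p [ 493.4 -251.7   25.4] yaw 4.57 tilt [-0.0028  0.001 ] F [-3.3 -0.5  6. ] w 8.8 q [-31.4  30.2 103.1  -0.   46.8  54.1]
to [463.2  81.  120. ] 83.15 -> [jaw, [ -0.126 -11.141  -3.14 ] -13.096 ]
```

View pics/s18.png

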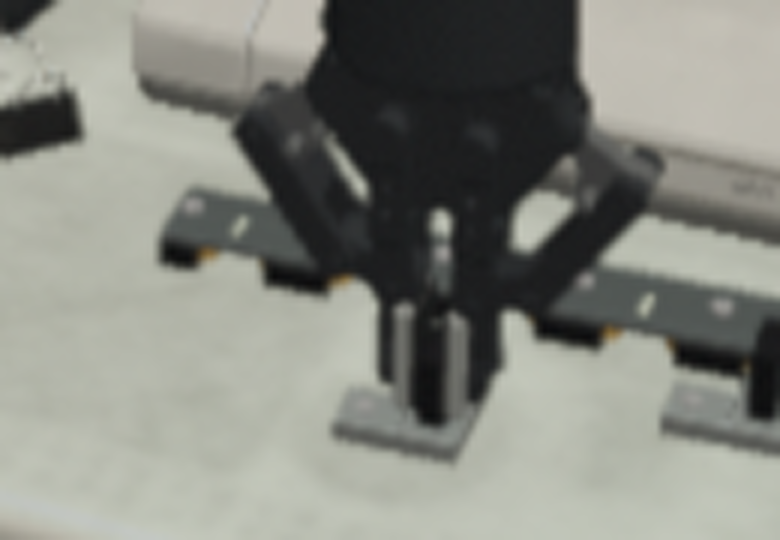

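>>> send_rows --pt "0 0 0 -1 0" --pt "0 0 0 -2.2 0" --pt "0 0 0 -3.14 0" --pt "0 0 -1.3 -3.14 -1.2" --pt "0 0 -2.6 -3.14 -2.4" --pt "0 0 -3.9 -3.14 -3.6" --pt "0 0 -5.2 -3.14 -4.8" --pt "0 -0.05 -6.5 -3.14 -6.0" --pt "0 -0.08 -7.8 -3.14 -7.2" --pt "0 -0.1 -9.1 -3.14 -8.4" --pt "0 -0.12 -10.3 -3.14 -9.6" --pt "0 -0.13 -11.14 -3.14 -10.8" --pt "0 -0.13 -11.14 -3.14 -12.0" --pt "0 -0.13 -11.14 -3.14 -13.1" --pt "0 -0.13 -11.14 -3.14 -13.1" --pt "0 -0.13 -11.14 -3.14 -13.1" --pt "0 -0.13 -11.14 -3.14 -13.1" --pt "0 -0.13 -11.14 -3.14 -13.1"

```text
time_s: 22.72
ee_pos: [0.4643, 0.0803, 0.1194]
tcp_rot: [[0.122, 0.993, -0.001], [0.993, -0.122, -0.0], [-0.0, -0.001, -1.0]]
contact_force: [0.6, 0.3, -0.8]
gripper_width: 0.0086
```

Run:
```python
from plan import *
s=cam("scene");t=cam("top");s=cam("scene");t=cam("top")
q,y=hov("A1"); to([q[0],q[1],.044],y)
overlay(s,tray_items(TRAY),(140,190,270,290),5,"pics/s19.png");overlay(t,tray_items(TRAY),(195,210,295,300),6,"pics/t19.png")
```

```text
t 22.92 p [464.5  80.3 119.6] yaw 83.08 tilt [-0.0001 -0.    ] F [-0.7 -0.9 -0.7] w 8.4 q [  4.7  17.3 107.9   0.   54.8  11.6]
to [463.2  81.   44. ] 83.15 -> [jaw, [ 0.018 -0.045  2.52 ] -0.011 ]
```

View pics/s19.png

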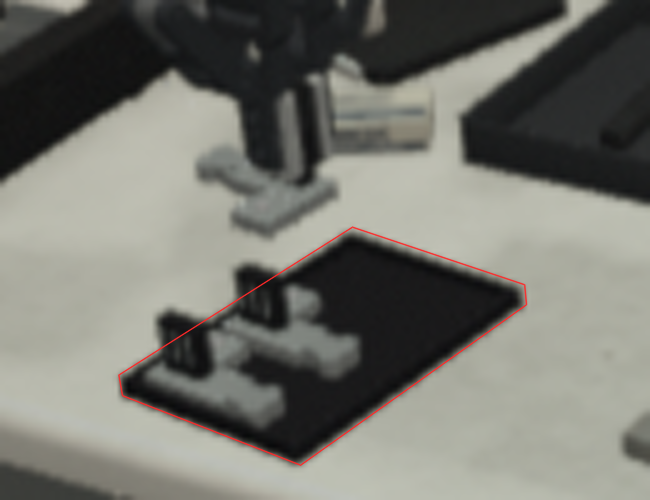

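View pics/t19.png

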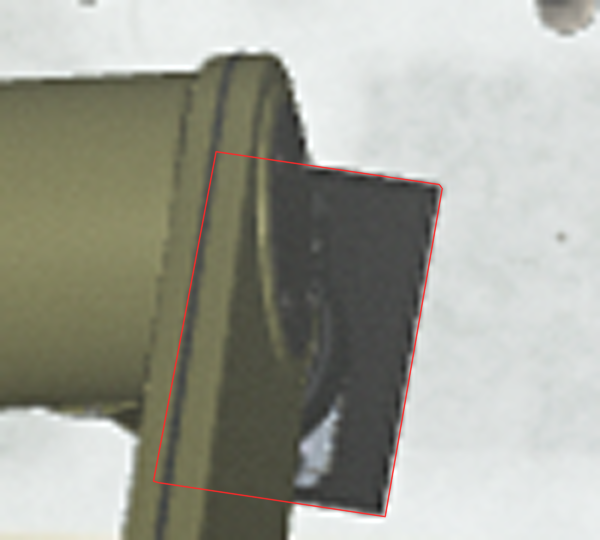

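>>> send_rows --pt "0 -0.05 -0.04 1 0" --pt "0 -0.05 -0.04 1.8 0" --pt "0 -0.05 -0.04 2.3 0" --pt "0 -0.05 -0.04 2.52 0" --pt "0 -0.05 -0.04 2.52 0" --pt "0 -0.05 -0.04 2.52 0" --pt "0 -0.05 -0.04 2.52 0"

```text
time_s: 23.5
ee_pos: [0.464, 0.0794, 0.0448]
tcp_rot: [[0.119, 0.993, 0.002], [0.993, -0.119, 0.0], [0.0, 0.002, -1.0]]
contact_force: [0.1, -0.4, -0.7]
gripper_width: 0.0082
```

```bash
cat > ovl.py <<'E'
import sys
from plan import *
n=sys.argv[1]; off=float(sys.argv[2])*1e-3; k=sys.argv[3]  # off: guide ahead of TCP along guide x (m)
cam("top");s=cam("scene");t=cam("top"); p,R=st(); print("tcp in tray",intray([p[0],p[1],0])[:2])
yaw=np.arctan2(R[1,0],R[0,0])+(0 if n[0]=="A" else np.pi)
g=[p[0]+off*np.cos(yaw),p[1]+off*np.sin(yaw),yaw]; print("guide",intray(g), "want",LAY[n])
z=p[2]-.0245; print("bottom",z)
for d,ro,sc,nm in((s,(140,190,270,290),6,"s"),(t,(195,210,295,300),6,"t")): overlay(d,gi(g,z),ro,sc,f"pics/{nm}{k}.png")
E
python3 ovl.py A1 2.0 20
```

```text
t 23.65 p [464.   79.4  45. ] yaw 83.17 tilt [0.0023 0.0002] F [0.3 0.  1. ] w 8.6 q [  4.6  23.9 112.8  -0.   43.2  11.4]
tcp in tray [-31.34 -27.71]
guide [-31.34 -25.71  90.02] want (-32.3, -26.2)
bottom 0.020487750824978765
```

View pics/s20.png

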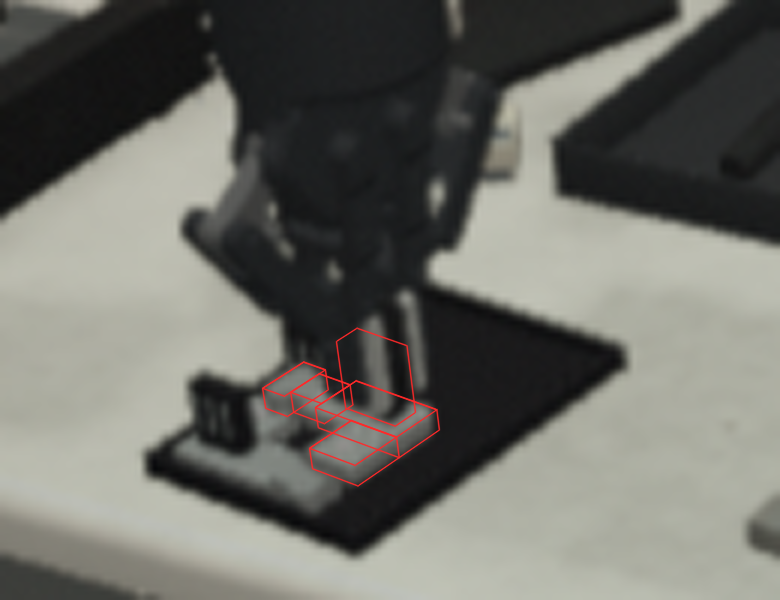

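>>> send_rows --pt "0 -0.02 -0.03 0 0" --pt "0 -0.02 -0.03 0.2 0" --pt "0 -0.02 -0.03 0.28 0" --pt "0 -0.02 -0.03 0.28 0" --pt "0 -0.02 -0.03 0.28 0" --pt "0 -0.02 -0.03 0.28 0" --pt "0 -0.02 -0.03 0.28 0"

```text
time_s: 24.23
ee_pos: [0.4622, 0.0788, 0.0356]
tcp_rot: [[0.119, 0.993, -0.0], [0.993, -0.119, 0.0], [-0.0, -0.0, -1.0]]
contact_force: [0.3, 1.0, -0.5]
gripper_width: 0.0084
```

```bash
python3 ovl.py A1 2.0 21
```

```text
t 24.38 p [462.2  78.9  35.7] yaw 83.17 tilt [ 0.0001 -0.    ] F [ 0.6 -0.1 -1.3] w 8.7 q [  4.5  24.8 113.5  -0.   41.8  11.3]
tcp in tray [-33.03 -28.48]
guide [-33.03 -26.48  90.02] want (-32.3, -26.2)
bottom 0.01115010737580055
```

View pics/s21.png

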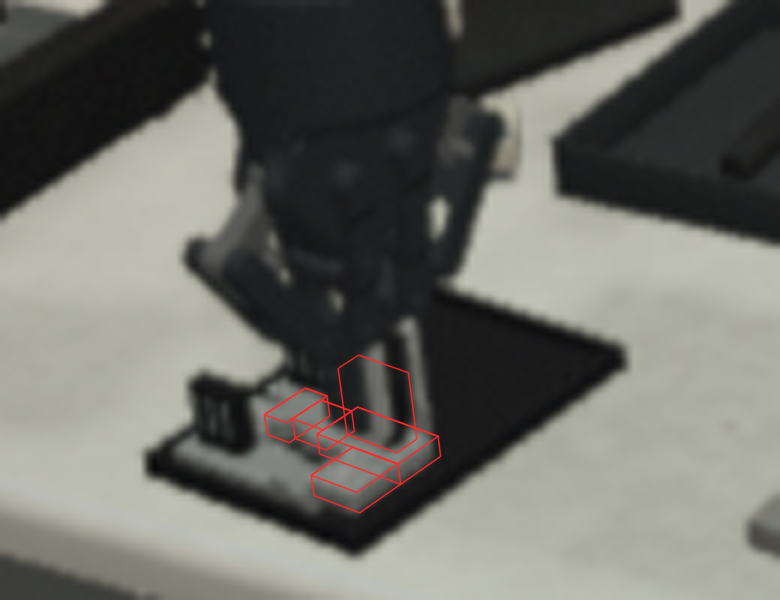

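View pics/t21.png

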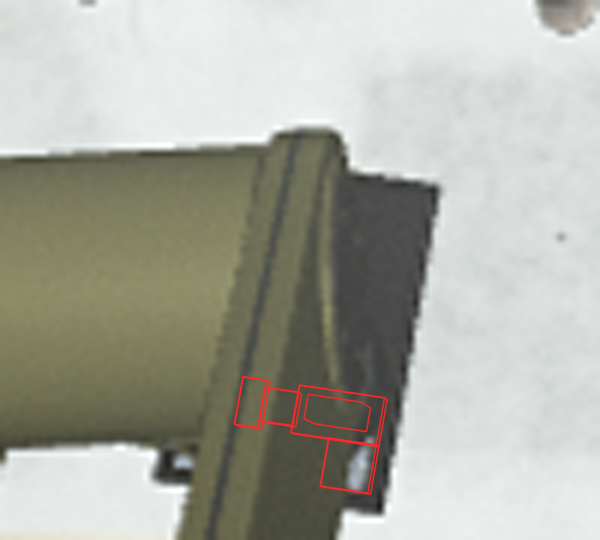

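>>> send_rows --pt "0 0.01 0.02 0.05 0" --pt "0 0.01 0.02 0.1 0" --pt "0 0.01 0.02 0.15 0" --pt "0 0.01 0.02 0.2 0" --pt "0 0.01 0.02 0.24 0" --pt "0 0.01 0.02 0.26 0" --pt "0 0.01 0.02 0.26 0" --pt "0 0.01 0.02 0.26 0"

```text
time_s: 25.05
ee_pos: [0.4627, 0.0791, 0.0283]
tcp_rot: [[0.119, 0.993, 0.0], [0.993, -0.119, -0.0], [-0.0, 0.0, -1.0]]
contact_force: [-1.9, -1.2, 7.7]
gripper_width: 0.0084
```

```bash
python3 ovl.py A1 2.0 22
```

```text
t 25.2 p [462.7  79.1  28.3] yaw 83.17 tilt [ 0.0002 -0.    ] F [-0.6 -1.5  7.5] w 8.5 q [  4.5  25.5 113.8  -0.   40.7  11.4]
tcp in tray [-32.6  -28.23]
guide [-32.6  -26.23  90.02] want (-32.3, -26.2)
bottom 0.0038442494715384204
```

View pics/s22.png

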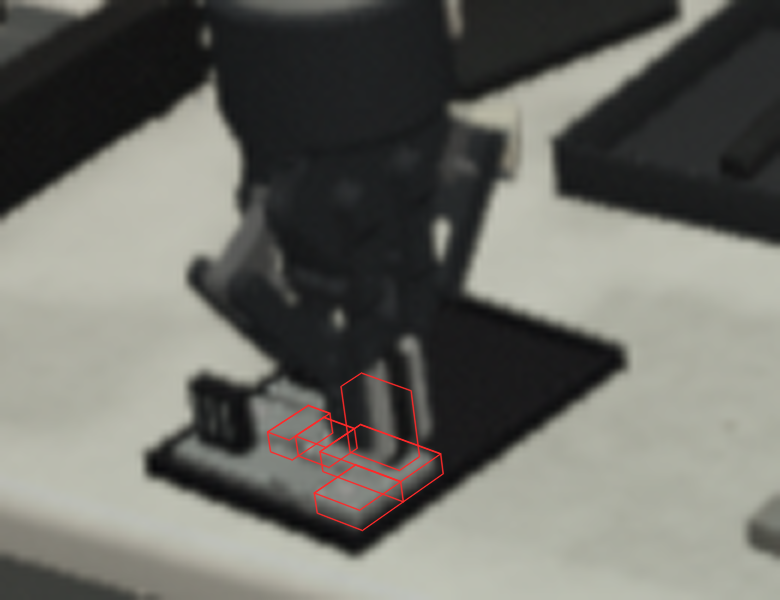

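>>> send_rows --pt "0 0 0 0 0" --pt "0.3 0 0 0 0" --pt "0.3 0 0 0 0" --pt "0.3 0 0 0 0" --pt "0.3 0 0 0 0" --pt "0.3 0 0 0 0" --pt "0.3 0 0 -1 0" --pt "0.3 0 0 -2 0" --pt "0.3 0 0 -3 0" --pt "0.3 0 0 -4 0" --pt "0.3 0 0 -4 0" --pt "0.3 0 0 -4 0"

```text
time_s: 26.2
ee_pos: [0.4642, 0.0792, 0.1495]
tcp_rot: [[0.119, 0.993, 0.005], [0.993, -0.119, 0.0], [0.001, 0.005, -1.0]]
contact_force: [0.0, -1.0, 0.1]
gripper_width: 0.0255
```

Run:
```python
from plan import *
cam("top");cam("top")
q=slot(1); to([q[0]-.001,q[1],.14],4.55)
```

```text
t 26.3 p [461.9  79.  147.2] yaw 83.17 tilt [-0.0013 -0.0001] F [-0.9 -0.5 -0.3] w 25.5 q [  4.5  15.  106.2  -0.   58.9  11.4]
to [ 539.5 -341.3  140. ] 4.55 -> [jaw, [-13.602   4.233   0.237] 13.103 ]
```

>>> send_rows --pt "0.3 -1.3 0.4 0 1.2" --pt "0.3 -2.6 0.8 0 2.4" --pt "0.3 -3.9 1.2 0 3.6" --pt "0.3 -5.2 1.6 0 4.8" --pt "0.3 -6.5 2.0 0 6" --pt "0.3 -7.8 2.4 0 7.2" --pt "0.3 -9.1 2.8 0 8.4" --pt "0.3 -10.4 3.2 0 9.6" --pt "0.3 -11.7 3.6 0.1 10.8" --pt "0.3 -12.8 4.0 0.2 12" --pt "0.3 -13.6 4.23 0.24 13.1" --pt "0.3 -13.6 4.23 0.24 13.1" --pt "0.3 -13.6 4.23 0.24 13.1" --pt "0.3 -13.6 4.23 0.24 13.1" --pt "0.3 -13.6 4.23 0.24 13.1" --pt "0.3 -13.6 4.23 0.24 13.1" --pt "0.3 -13.6 4.23 0.24 13.1"

```text
time_s: 27.72
ee_pos: [0.5401, -0.3397, 0.1407]
tcp_rot: [[0.997, 0.081, -0.0], [0.081, -0.997, 0.0], [-0.0, -0.0, -1.0]]
contact_force: [0.1, 0.7, 0.8]
gripper_width: 0.0255
```

Run:
```python
from plan import *
s=cam("scene"); t=cam("top"); s=cam("scene"); t=cam("top")
q=slot(1); to([q[0]-.001,q[1],.0255],4.55)
G=[(-54.3,24.4,-90),(-10.3,24,-90),(-32.5,-26.2,90)]
for c in ([t],[s],[t,s]):
    T,e,f=trayfit(c,TRAY,G); print(T,np.degrees(T[2]),e); 
    for i in(0,1,2): print(gfit(c,T,G,i))
overlay(t,f(T)[:1],(195,210,295,300),6,"pics/t23.png")
overlay(s,f(T)[:1],(140,200,260,290),6,"pics/s23.png")
```

```text
t 27.92 p [ 540.4 -340.6  141. ] yaw 4.62 tilt [ 0.0003 -0.0002] F [-0.7  0.3 -0.3] w 25.8 q [-36.   27.4  85.9   0.   66.7  49.4]
to [ 539.5 -341.3   25.5] 4.55 -> [jaw, [-0.033  0.02   3.848] 0.012 ]
[ 0.49848099  0.10345885 -0.12212804] -6.997420971098581 7.746167999111918
(array([-54.32,  22.9 , -89.72]), np.float64(7.680201901667938))
(array([-10.13,  23.58, -89.28]), np.float64(7.703791724808532))
(array([-32.35, -24.21,  90.31]), np.float64(7.330472273215544))
[ 0.49772345  0.10356629 -0.12636435] -7.240144052074282 10.969325836655395
(array([-53.88,  22.31, -89.16]), np.float64(10.8583062645728))
(array([-11.57,  22.38, -89.35]), np.float64(10.886580302369238))
(array([-31.73, -23.45,  89.89]), np.float64(10.776684588787804))
[ 0.49837799  0.10346648 -0.12444654] -7.130261288489133 18.88412408168295
(array([-54.29,  22.68, -89.7 ]), np.float64(18.727157305577))
(array([-10.25,  23.54, -89.53]), np.float64(18.847694409841967))
(array([-32.18, -24.19,  90.39]), np.float64(18.276893810861925))
```

View pics/t23.png

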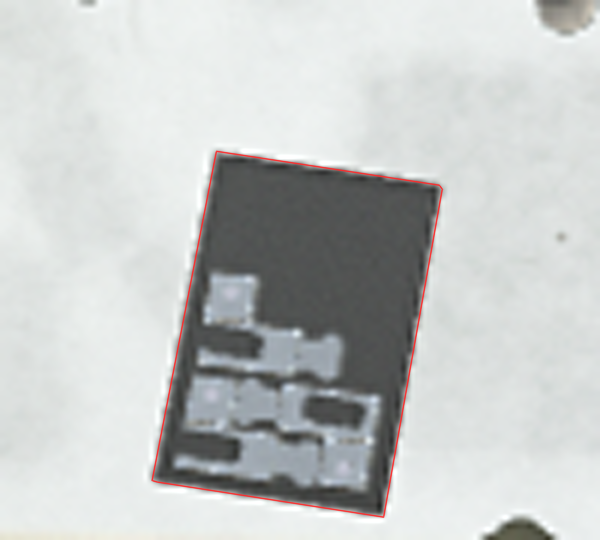

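View pics/s23.png

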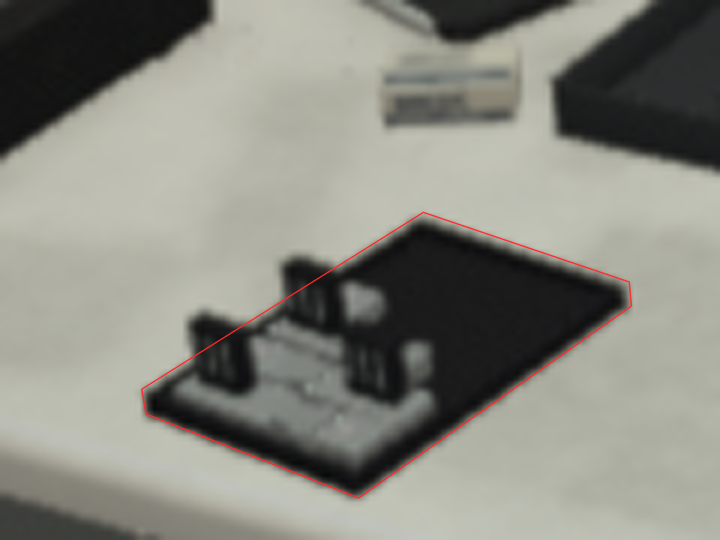

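>>> send_rows --pt "0.3 -0.03 0.02 1 0" --pt "0.3 -0.03 0.02 2.2 0" --pt "0.3 -0.03 0.02 3.2 0" --pt "0.3 -0.03 0.02 3.7 0" --pt "0.3 -0.03 0.02 3.85 0" --pt "0.3 -0.03 0.02 3.85 0" --pt "0.3 -0.03 0.02 3.85 0" --pt "0.3 -0.03 0.02 3.85 0" --pt "0.3 -0.03 0.02 3.85 0"

```text
time_s: 28.67
ee_pos: [0.5406, -0.3426, 0.0269]
tcp_rot: [[0.997, 0.08, 0.003], [0.08, -0.997, -0.002], [0.003, 0.002, -1.0]]
contact_force: [-0.5, 1.0, -0.5]
gripper_width: 0.0255
```

Run:
```python
from plan import *
q=slot(1)
cam("top"); s=cam("scene"); to([q[0]-.001,q[1],.0255],4.55)
crop(s,360,230,490,320,6,"pics/s24.png")
```

```text
t 28.77 p [ 540.2 -342.4   26.6] yaw 4.57 tilt [ 0.0022 -0.0016] F [-0.7 -0.  -0.8] w 25.7 q [-36.1  34.7  92.   -0.   53.1  49.3]
to [ 539.5 -341.3   25.5] 4.55 -> [jaw, [-0.02  -0.039  0.037] 0.004 ]
```

View pics/s24.png

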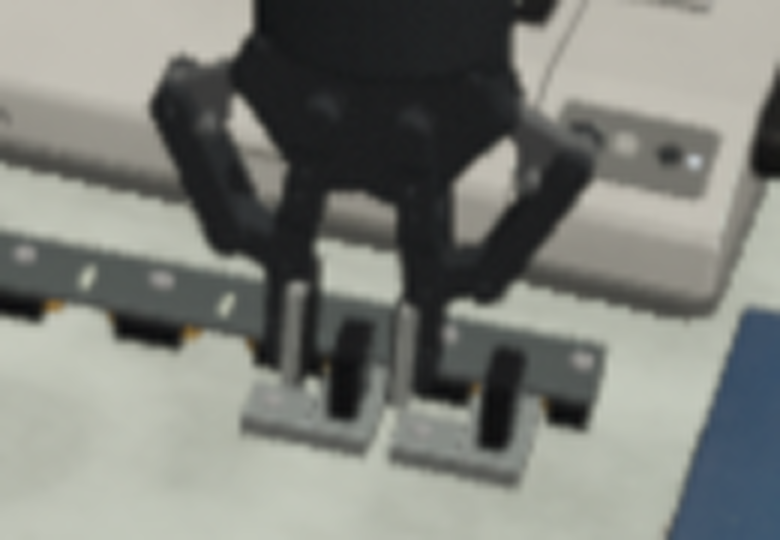

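>>> send_rows --pt "0.3 -0.02 -0.03 0.02 0" --pt "0.0 -0.02 -0.03 0.02 0" --pt "0.0 -0.02 -0.03 0.02 0" --pt "0.0 -0.02 -0.03 0.02 0" --pt "0.0 -0.02 -0.03 0.02 0" --pt "0.0 -0.02 -0.03 0.02 0" --pt "0.0 -0.02 -0.03 0.0 0"

```text
time_s: 29.35
ee_pos: [0.539, -0.3414, 0.0252]
tcp_rot: [[0.997, 0.08, 0.001], [0.08, -0.997, -0.001], [0.001, 0.001, -1.0]]
contact_force: [0.2, -3.0, -0.4]
gripper_width: 0.0086
```

>>> send_rows --pt "0.0 -0.2 0 0 0" --pt "0.0 -0.4 0 0 0" --pt "0.0 -0.6 0 0 0" --pt "0.0 -0.8 0 0 0" --pt "0.0 -1.0 0 0 0" --pt "0.0 -1.2 0 0 0" --pt "0.0 -1.2 0 0 0" --pt "0.0 -1.2 0 0 0"

```text
time_s: 30.02
ee_pos: [0.501, -0.3435, 0.0251]
tcp_rot: [[0.997, 0.079, -0.003], [0.079, -0.997, 0.001], [-0.002, -0.001, -1.0]]
contact_force: [-3.0, 0.2, 4.9]
gripper_width: 0.0087
```

```bash
sed -i 's/^TRAY=.*/TRAY=[.4984,.1034,np.radians(-7.0)]/; s/A2=(12,-26.2)/A2=(12,-26.4)/' plan.py;python3 - <<'E'
from plan import *
print(slot(1)); cam("top"); s=cam("scene"); crop(s,360,230,490,320,6,"pics/s25.png")
q,y=hov("A2"); to([q[0],q[1],.12],y)
E
```

```text
[ 0.54048821 -0.3412678   0.        ]
t 30.12 p [ 501.4 -343.4   25.1] yaw 4.57 tilt [-0.0024  0.001 ] F [-3.5 -0.   6.6] w 8.3 q [-38.4  33.2  96.1  -0.1  50.9  47.1]
to [507.1  75.7 120. ] 83.0 -> [jaw, [  1.296 -13.915  -3.149] -13.071 ]
```

View pics/s25.png

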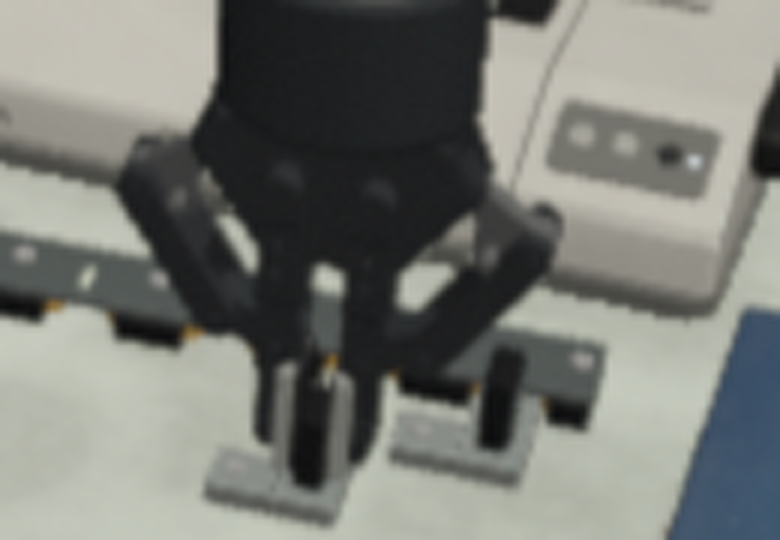

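>>> send_rows --pt "0 0 0 -1 0" --pt "0 0 0 -2.2 0" --pt "0 0 0 -3.14 0" --pt "0 0.1 -1.3 -3.14 -1.2" --pt "0 0.2 -2.6 -3.14 -2.4" --pt "0 0.4 -3.9 -3.14 -3.6" --pt "0 0.5 -5.2 -3.14 -4.8" --pt "0 0.6 -6.5 -3.14 -6.0" --pt "0 0.7 -7.8 -3.14 -7.2" --pt "0 0.8 -9.1 -3.14 -8.4" --pt "0 0.95 -10.4 -3.14 -9.6" --pt "0 1.1 -11.7 -3.14 -10.8" --pt "0 1.2 -13.0 -3.14 -12.0" --pt "0 1.3 -13.9 -3.14 -13.07" --pt "0 1.3 -13.9 -3.14 -13.07" --pt "0 1.3 -13.9 -3.14 -13.07" --pt "0 1.3 -13.9 -3.14 -13.07" --pt "0 1.3 -13.9 -3.14 -13.07" --pt "0 1.3 -13.9 -3.14 -13.07"

```text
time_s: 31.7
ee_pos: [0.5084, 0.0738, 0.1191]
tcp_rot: [[0.124, 0.992, -0.001], [0.992, -0.124, -0.0], [-0.0, -0.001, -1.0]]
contact_force: [-0.3, -0.2, -0.8]
gripper_width: 0.0084
```

Run:
```python
from plan import *
s=cam("scene");t=cam("top");s=cam("scene");t=cam("top")
q=lay("A2",dy=-1.5); to([q[0],q[1],.044],83.0)
overlay(s,tray_items(TRAY),(140,190,270,290),5,"pics/s26.png");overlay(t,tray_items(TRAY),(195,210,295,300),6,"pics/t26.png")
```

```text
t 31.9 p [508.5  74.1 119.3] yaw 82.89 tilt [-0.0001 -0.0001] F [ 0.6 -0.2 -0.4] w 8.5 q [  3.6  20.2 103.   -0.   56.8  10.7]
to [506.9  74.2  44. ] 83.0 -> [jaw, [-2.00e-03 -5.40e-02  2.51e+00] -0.019 ]
```

View pics/s26.png

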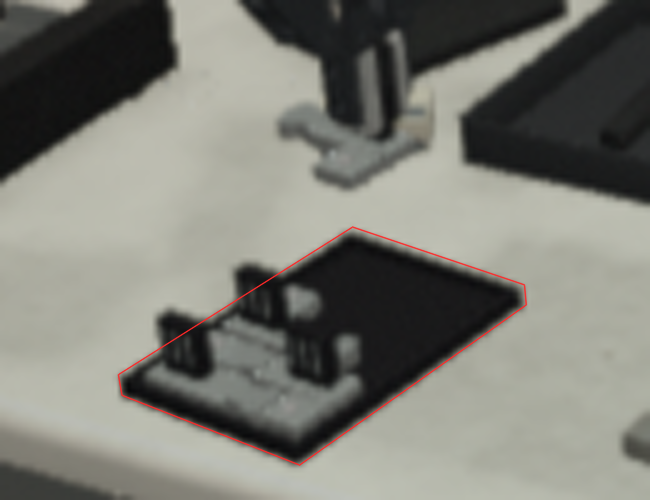

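View pics/t26.png

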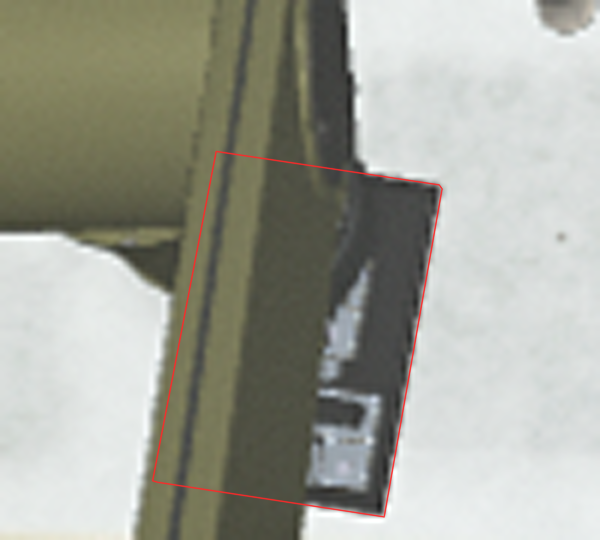

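>>> send_rows --pt "0 0 -0.06 1 0" --pt "0 0 -0.06 1.8 0" --pt "0 0 -0.06 2.4 0" --pt "0 0 -0.06 2.7 0" --pt "0 0 -0.06 2.78 0" --pt "0 0 -0.06 2.78 0" --pt "0 0 -0.06 2.78 0" --pt "0 0 -0.06 2.78 0"

```text
time_s: 32.57
ee_pos: [0.5078, 0.0752, 0.037]
tcp_rot: [[0.122, 0.992, 0.002], [0.993, -0.122, 0.0], [0.001, 0.002, -1.0]]
contact_force: [0.6, 1.1, -0.8]
gripper_width: 0.0089
```

```bash
python3 ovl.py A2 1.5 27
```

```text
t 32.72 p [507.5  75.3  36.9] yaw 82.99 tilt [0.0021 0.0002] F [-0.2  0.3 -1.2] w 8.6 q [  3.7  26.9 108.    0.   44.9  10.7]
tcp in tray [ 12.45 -26.79]
guide [ 12.45 -25.29  89.99] want (12, -26.4)
bottom 0.012378006858455672
```

View pics/s27.png

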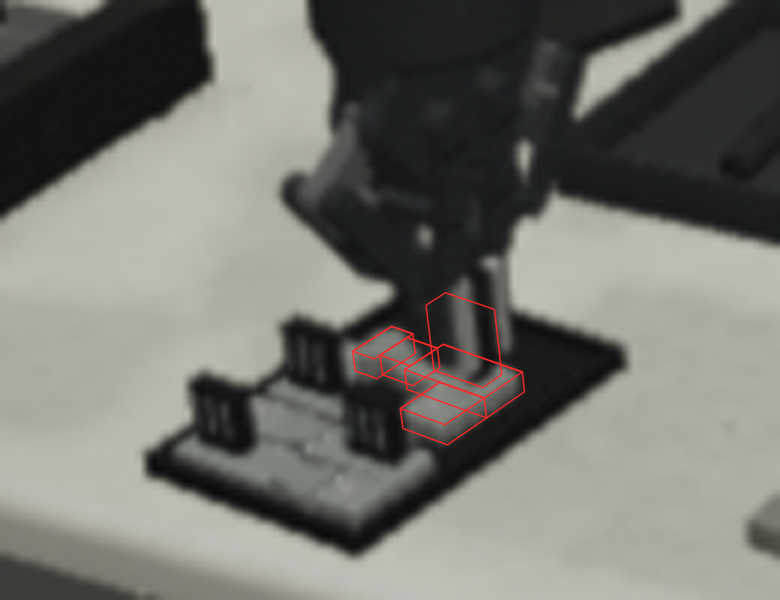

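>>> send_rows --pt "0 -0.04 0 0 0" --pt "0 -0.04 0 0.06 0" --pt "0 -0.04 0 0.12 0" --pt "0 -0.04 0 0.18 0" --pt "0 -0.04 0 0.24 0" --pt "0 -0.04 0 0.28 0" --pt "0 -0.04 0 0.3 0" --pt "0 -0.04 0 0.3 0" --pt "0 -0.04 0 0.3 0"

```text
time_s: 33.47
ee_pos: [0.5064, 0.074, 0.028]
tcp_rot: [[0.122, 0.993, 0.0], [0.993, -0.122, -0.0], [-0.0, 0.0, -1.0]]
contact_force: [-3.0, -0.7, 12.7]
gripper_width: 0.0089
```

```bash
python3 ovl.py A2 1.5 28
```

```text
t 33.62 p [506.4  74.   28. ] yaw 82.99 tilt [ 0.0003 -0.    ] F [-2.5 -0.3 12.9] w 8.8 q [  3.6  27.7 108.5  -0.   43.8  10.6]
tcp in tray [ 11.56 -28.2 ]
guide [ 11.56 -26.7   89.99] want (12, -26.4)
bottom 0.0035344545509367817
```

View pics/s28.png

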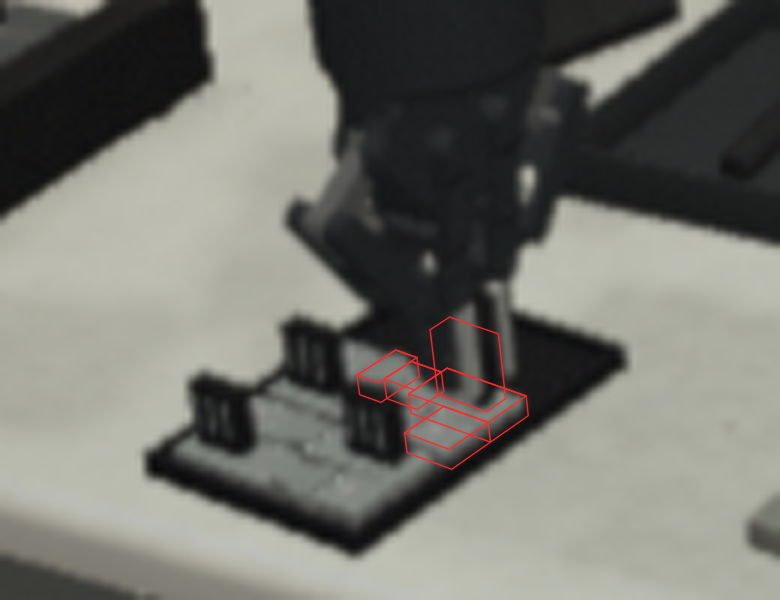

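Seated at the same contact height as the others; release and go to slot 0.

>>> send_rows --pt "0 0 0 -0.03 0" --pt "0.3 0 0 -0.03 0" --pt "0.3 0 0 -0.03 0" --pt "0.3 0 0 -0.03 0" --pt "0.3 0 0 -0.03 0" --pt "0.3 0 0 -0.03 0" --pt "0.3 0 0 -1 0" --pt "0.3 0 0 -2 0" --pt "0.3 0 0 -3 0" --pt "0.3 0 0 -4 0" --pt "0.3 0 0 -4 0" --pt "0.3 0 0 -4 0"

```text
time_s: 34.62
ee_pos: [0.5081, 0.0741, 0.1487]
tcp_rot: [[0.122, 0.993, 0.005], [0.993, -0.122, 0.0], [0.001, 0.005, -1.0]]
contact_force: [0.4, 0.2, 0.4]
gripper_width: 0.0258
```

Run:
```python
from plan import *
cam("top");cam("top")
q=slot(0); to([q[0]-.001,q[1],.14],4.55)
```

```text
t 34.72 p [505.7  74.  146.2] yaw 82.99 tilt [-0.0014 -0.0001] F [ 0.2 -0.  -1.1] w 25.7 q [  3.6  18.1 101.4   0.   60.6  10.6]
to [ 543.1 -387.1  140. ] 4.55 -> [jaw, [-15.102   3.115   0.206] 13.073 ]
```

>>> send_rows --pt "0.3 -1.3 0.3 0 1.2" --pt "0.3 -2.6 0.5 0 2.4" --pt "0.3 -3.9 0.8 0 3.6" --pt "0.3 -5.2 1.1 0 4.8" --pt "0.3 -6.5 1.3 0 6" --pt "0.3 -7.8 1.6 0 7.2" --pt "0.3 -9.1 1.9 0 8.4" --pt "0.3 -10.4 2.1 0 9.6" --pt "0.3 -11.7 2.4 0.1 10.8" --pt "0.3 -13.0 2.7 0.2 12" --pt "0.3 -14.2 2.95 0.2 13.07" --pt "0.3 -15.1 3.11 0.2 13.07" --pt "0.3 -15.1 3.11 0.2 13.07" --pt "0.3 -15.1 3.11 0.2 13.07" --pt "0.3 -15.1 3.11 0.2 13.07" --pt "0.3 -15.1 3.11 0.2 13.07" --pt "0.3 -15.1 3.11 0.2 13.07" --pt "0.3 -15.1 3.11 0.2 13.07"

```text
time_s: 36.22
ee_pos: [0.5439, -0.3855, 0.1409]
tcp_rot: [[0.997, 0.081, -0.0], [0.081, -0.997, 0.001], [-0.0, -0.001, -1.0]]
contact_force: [-0.9, -0.1, -0.7]
gripper_width: 0.0255
```

Run:
```python
from plan import *
s=cam("scene"); t=cam("top"); s=cam("scene"); t=cam("top")
q=slot(0); to([q[0]-.001,q[1],.0255],4.55)
G=[(-54.3,23.8,-90),(-10.3,23.8,-90),(-32.5,-25.7,90),(11.6,-26.5,90)]
for c in ([t],[t,s]):
    T,e,f=trayfit(c,TRAY,G); print(T,np.degrees(T[2]),e); 
    for i in range(4): print(gfit(c,T,G,i))
overlay(t,f(T)[:1],(195,210,295,300),6,"pics/t29.png")
overlay(s,f(T)[:1],(140,200,260,290),6,"pics/s29.png")
crop(s,360,230,490,320,6,"pics/s30.png")
```

```text
t 36.42 p [ 544.1 -386.4  141.2] yaw 4.62 tilt [ 0.0003 -0.0002] F [0.2 0.  0. ] w 25.9 q [-39.   29.4  82.    0.   68.6  46.4]
to [ 543.1 -387.1   25.5] 4.55 -> [jaw, [-0.034  0.02   3.858] 0.011 ]
[ 0.49848724  0.10366    -0.12203124] -6.991874842422052 8.419295027290273
(array([-54.38,  23.02, -89.64]), np.float64(8.308923026100357))
(array([-10.1 ,  24.04, -89.53]), np.float64(8.360290152532686))
(array([-32.41, -24.73,  90.26]), np.float64(8.199638702461204))
(array([ 11.85, -25.12,  90.61]), np.float64(8.085821383705847))
[ 0.49845277  0.10361905 -0.12230098] -7.007329873981329 20.123005602544914
(array([-54.26,  23.  , -89.71]), np.float64(20.010803920003497))
(array([-10.04,  22.93, -90.18]), np.float64(20.09549975584852))
(array([-32.32, -24.69,  90.  ]), np.float64(19.88174412301166))
(array([ 11.65, -25.1 ,  90.1 ]), np.float64(19.77073590657333))
```

View pics/t29.png

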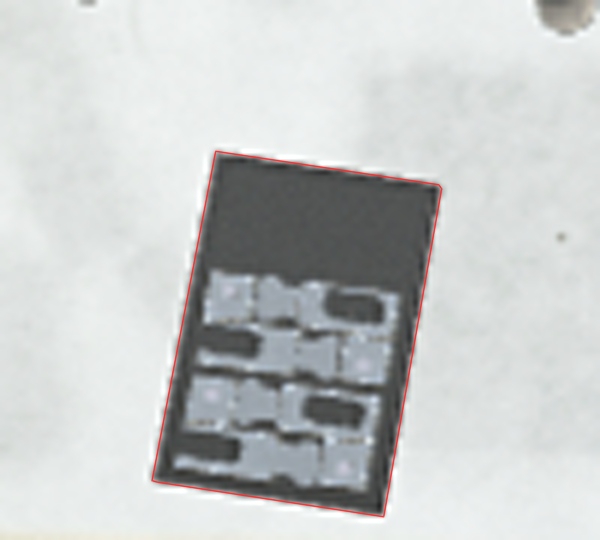

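View pics/s29.png

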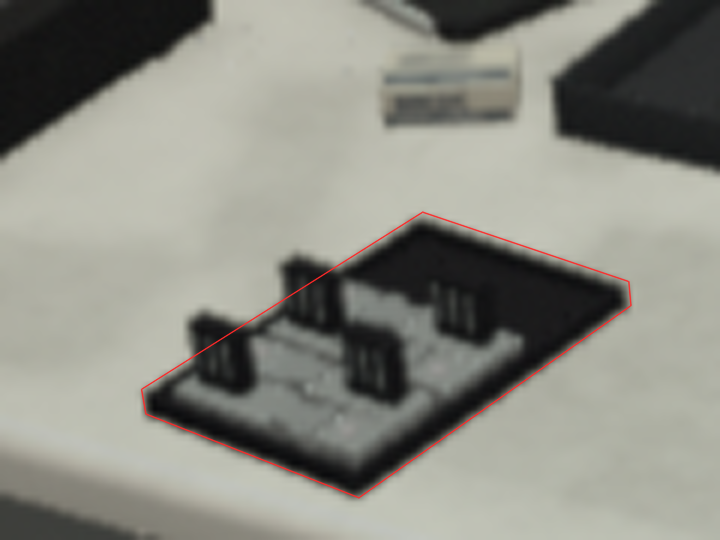

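View pics/s30.png

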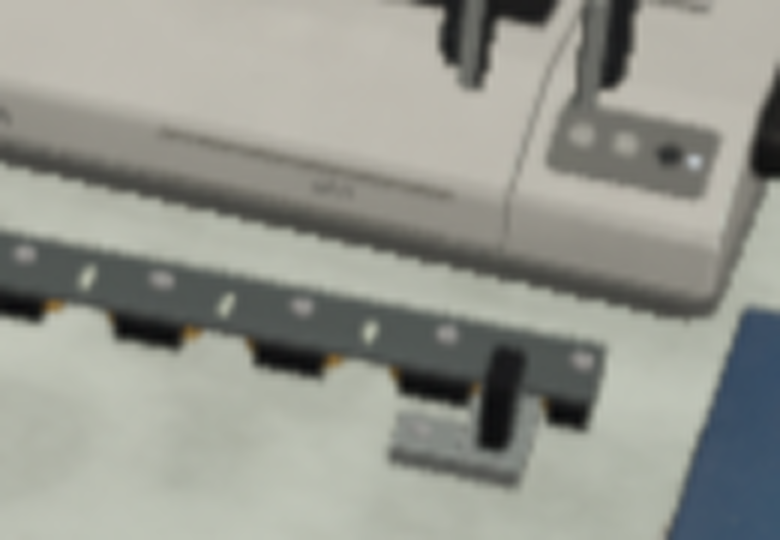

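Run:
```python
from plan import *
t=cam("top"); print(unproj(t,[[459,230],[461,288],[478,230]],.045)); print(slot(0))
```

```text
[[ 0.59665548 -0.43531439  0.045     ]
 [ 0.45201872 -0.43603972  0.045     ]
 [ 0.59802718 -0.48301734  0.045     ]]
[ 0.54413734 -0.38712283  0.        ]
```

>>> send_rows --pt "0.3 -0.03 0.02 1 0" --pt "0.3 -0.03 0.02 1.8 0" --pt "0.3 -0.03 0.02 2.3 0" --pt "0.3 -0.03 0.02 2.3 0"

```text
time_s: 36.8
ee_pos: [0.5407, -0.3858, 0.0682]
tcp_rot: [[0.997, 0.08, -0.006], [0.08, -0.997, 0.005], [-0.005, -0.005, -1.0]]
contact_force: [-0.5, 0.5, -0.3]
gripper_width: 0.0257
```

Run:
```python
from plan import *
cam("top");s=cam("scene"); q=slot(0); to([q[0]-.001,q[1],.0255],4.55); crop(s,360,210,520,330,5,"pics/s31.png")
```

```text
t 36.9 p [ 542.8 -387.5   71.6] yaw 4.57 tilt [-0.0009  0.0008] F [-0.2 -0.7  0.6] w 25.8 q [-39.1  33.5  85.9   0.   60.7  46.3]
to [ 543.1 -387.1   25.5] 4.55 -> [jaw, [ 0.012 -0.01   1.537] 0.003 ]
```

View pics/s31.png

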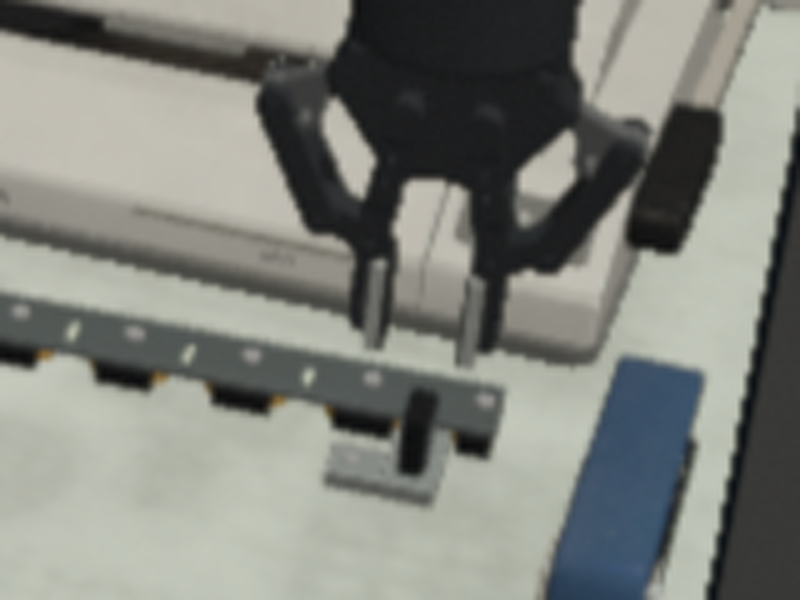

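>>> send_rows --pt "0.3 0 -0.01 0.6 0" --pt "0.3 0 -0.01 1.1 0" --pt "0.3 0 -0.01 1.4 0" --pt "0.3 0 -0.01 1.54 0" --pt "0.3 0 -0.01 1.54 0" --pt "0.3 0 -0.01 1.54 0" --pt "0.3 0 -0.01 1.54 0"

```text
time_s: 37.48
ee_pos: [0.5437, -0.388, 0.0269]
tcp_rot: [[0.997, 0.08, 0.002], [0.08, -0.997, -0.001], [0.002, 0.001, -1.0]]
contact_force: [1.2, -0.2, 0.1]
gripper_width: 0.0253
```

Run:
```python
from plan import *
cam("top");s=cam("scene"); q=slot(0); to([q[0]-.001,q[1],.0255],4.55); crop(s,360,210,520,330,5,"pics/s32.png")
```

```text
t 37.58 p [ 543.6 -387.8   26.8] yaw 4.57 tilt [ 0.0014 -0.0012] F [-0.1 -1.3  0. ] w 25.8 q [-39.1  36.4  88.   -0.   55.5  46.3]
to [ 543.1 -387.1   25.5] 4.55 -> [jaw, [-0.013 -0.025  0.042] 0.004 ]
```

View pics/s32.png

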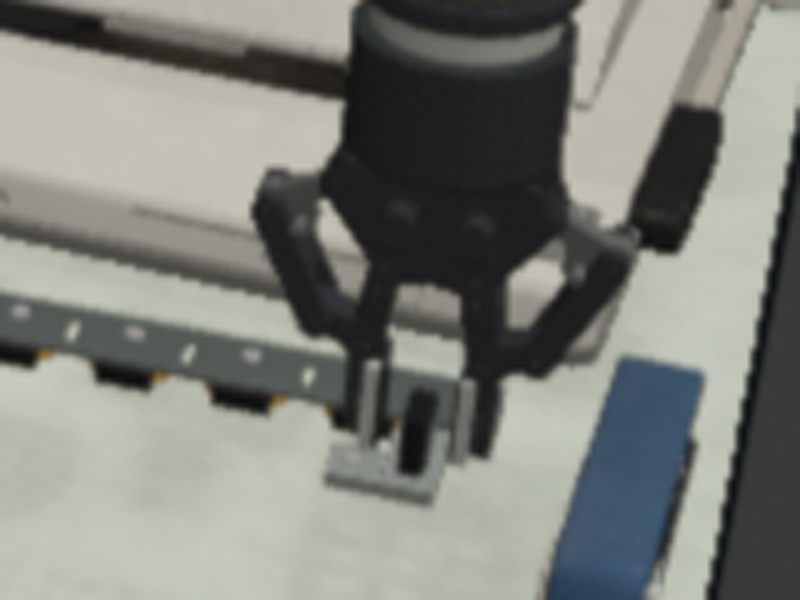

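>>> send_rows --pt "0.3 -0.01 -0.02 0.02 0" --pt "0.0 -0.01 -0.02 0.02 0" --pt "0.0 -0.01 -0.02 0.02 0" --pt "0.0 -0.01 -0.02 0.02 0" --pt "0.0 -0.01 -0.02 0.02 0" --pt "0.0 -0.01 -0.02 0.02 0" --pt "0.0 -0.01 -0.02 0.0 0"

```text
time_s: 38.17
ee_pos: [0.5429, -0.3873, 0.0258]
tcp_rot: [[0.997, 0.08, 0.001], [0.08, -0.997, -0.001], [0.001, 0.001, -1.0]]
contact_force: [0.4, -2.6, -0.5]
gripper_width: 0.0081
```

>>> send_rows --pt "0.0 -0.2 0 0 0" --pt "0.0 -0.4 0 0 0" --pt "0.0 -0.6 0 0 0" --pt "0.0 -0.8 0 0 0" --pt "0.0 -1.0 0 0 0" --pt "0.0 -1.2 0 0 0" --pt "0.0 -1.2 0 0 0" --pt "0.0 -1.2 0 0 0"

```text
time_s: 38.83
ee_pos: [0.5054, -0.3893, 0.0256]
tcp_rot: [[0.997, 0.079, -0.002], [0.079, -0.997, 0.001], [-0.002, -0.001, -1.0]]
contact_force: [-1.5, -1.6, 1.3]
gripper_width: 0.0086
```

```bash
sed -i 's/^TRAY=.*/TRAY=[.49845,.1036,np.radians(-7.0)]/; s/A3=(55,-14)/A3=(54.5,-14)/' plan.py;python3 - <<'E'
from plan import *
print(slot(0)); cam("top"); s=cam("scene"); crop(s,360,230,490,320,6,"pics/s33.png")
q,y=hov("A3"); to([q[0],q[1],.12],y)
E
```

```text
[ 0.54413734 -0.38712283  0.        ]
t 38.93 p [ 506.1 -389.4   25.6] yaw 4.56 tilt [-0.0012  0.0007] F [-1.7 -0.1  1.7] w 8.9 q [-41.4  34.8  91.9  -0.   53.3  44.1]
to [550.8  83.1 120. ] 83.0 -> [jaw, [  2.737 -15.583  -3.138] -13.073 ]
```

View pics/s33.png

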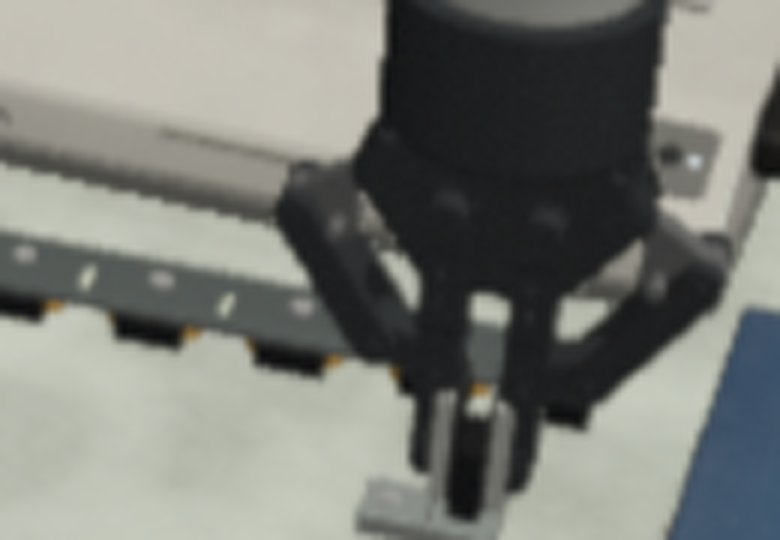

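>>> send_rows --pt "0 0 0 -1 0" --pt "0 0 0 -2.2 0" --pt "0 0 0 -3.14 0" --pt "0 0 -1.3 -3.14 -1.2" --pt "0 0 -2.6 -3.14 -2.4" --pt "0 0 -3.9 -3.14 -3.6" --pt "0 0 -5.2 -3.14 -4.8" --pt "0 0.1 -6.5 -3.14 -6.0" --pt "0 0.2 -7.8 -3.14 -7.2" --pt "0 0.3 -9.1 -3.14 -8.4" --pt "0 0.5 -10.4 -3.14 -9.6" --pt "0 0.7 -11.7 -3.14 -10.8" --pt "0 1.0 -13.0 -3.14 -12.0" --pt "0 1.5 -14.2 -3.14 -13.07" --pt "0 2.2 -15.0 -3.14 -13.07" --pt "0 2.7 -15.58 -3.14 -13.07" --pt "0 2.7 -15.58 -3.14 -13.07" --pt "0 2.7 -15.58 -3.14 -13.07" --pt "0 2.7 -15.58 -3.14 -13.07" --pt "0 2.7 -15.58 -3.14 -13.07"

```text
time_s: 40.6
ee_pos: [0.5491, 0.0819, 0.1195]
tcp_rot: [[0.123, 0.992, -0.002], [0.992, -0.123, -0.0], [-0.001, -0.002, -1.0]]
contact_force: [-0.2, -0.7, 0.5]
gripper_width: 0.0084
```

Run:
```python
from plan import *
s=cam("scene");t=cam("top");s=cam("scene");t=cam("top")
q=lay("A3",dy=-1.3); to([q[0],q[1],.036],83.0)
overlay(s,tray_items(TRAY),(140,190,270,290),5,"pics/s34.png")
```

```text
t 40.8 p [549.8  81.8 119.9] yaw 82.9 tilt [-0.0004 -0.0001] F [-0.8  0.3 -0.3] w 8.9 q [ 4.1 23.  97.8 -0.  59.2 11.2]
to [550.7  81.8  36. ] 83.0 -> [jaw, [0.004 0.031 2.798] -0.016 ]
```

View pics/s34.png

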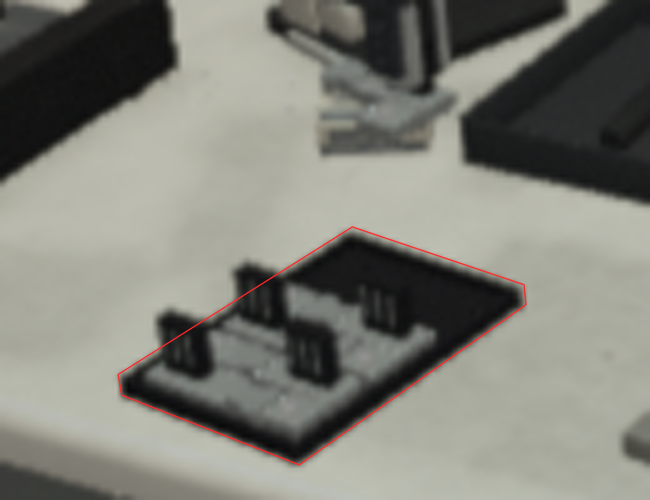

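```bash
sed -i 's/(140,190,270,290),6,"s"/(int(sys.argv[4]),int(sys.argv[5]),int(sys.argv[4])+130,int(sys.argv[5])+100),6,"s"/' ovl.py; python3 ovl.py A3 1.3 35 160 150
```

```text
t 40.95 p [550.1  82.2 120. ] yaw 82.94 tilt [ 0.0001 -0.    ] F [ 0.7 -0.4 -0.3] w 8.3 q [ 4.1 23.  97.8 -0.  59.2 11.2]
tcp in tray [ 53.92 -14.99]
guide [ 53.92 -13.69  89.94] want (54.5, -14)
bottom 0.09553602324799021
```

View pics/s35.png

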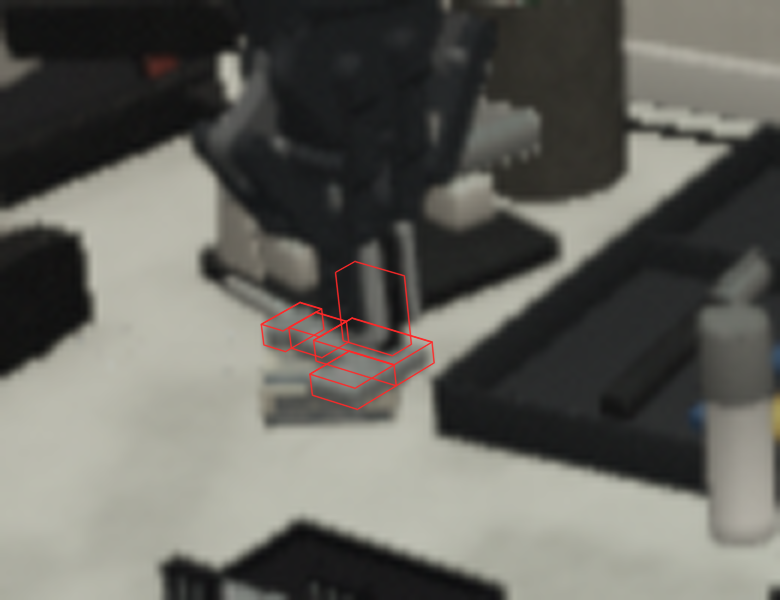

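View pics/t35.png

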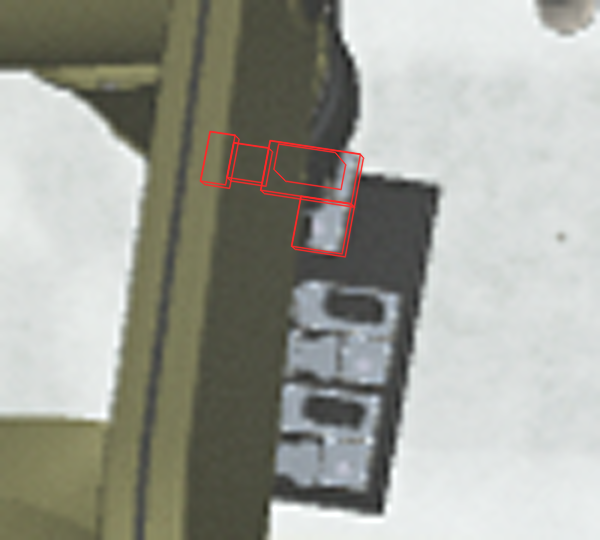

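Just the carton behind it confusing the view; the guide matches its model outline. Descend.

>>> send_rows --pt "0 0 0.02 1 0" --pt "0 0 0.02 1.8 0" --pt "0 0 0.02 2.4 0" --pt "0 0 0.02 2.7 0" --pt "0 0 0.02 2.8 0" --pt "0 0 0.02 2.8 0" --pt "0 0 0.02 2.8 0" --pt "0 0 0.02 2.8 0"

```text
time_s: 41.62
ee_pos: [0.552, 0.0827, 0.037]
tcp_rot: [[0.122, 0.993, 0.002], [0.993, -0.122, 0.0], [0.0, 0.002, -1.0]]
contact_force: [0.5, 0.1, -0.9]
gripper_width: 0.0086
```

```bash
python3 ovl.py A3 1.3 36 150 180
```

```text
t 41.77 p [551.6  82.7  37. ] yaw 83.0 tilt [0.0021 0.0001] F [-1.  -1.2 -0.3] w 9.2 q [  4.2  29.3 102.3  -0.   48.2  11.2]
tcp in tray [ 55.32 -14.25]
guide [ 55.32 -12.95  90.  ] want (54.5, -14)
bottom 0.0124569067507962
```

View pics/s36.png

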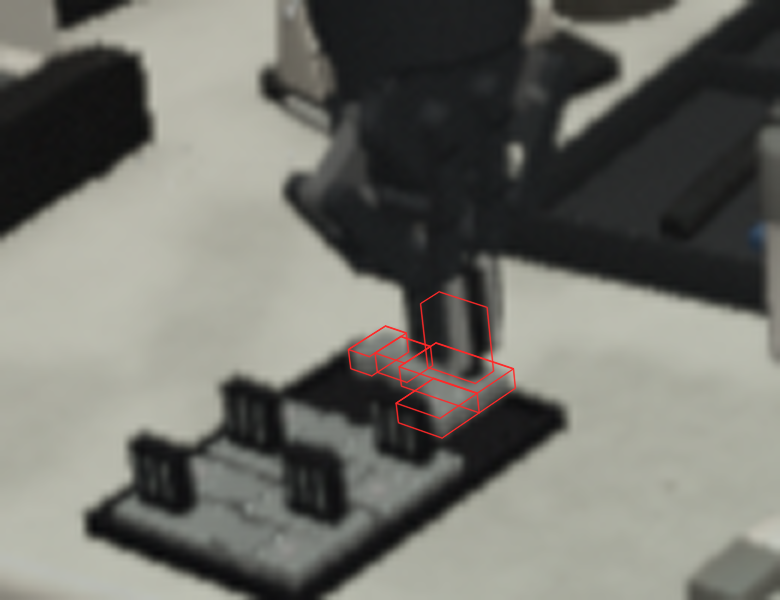

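>>> send_rows --pt "0 -0.02 -0.015 0 0" --pt "0 -0.02 -0.015 0.06 0" --pt "0 -0.02 -0.015 0.12 0" --pt "0 -0.02 -0.015 0.18 0" --pt "0 -0.02 -0.015 0.24 0" --pt "0 -0.02 -0.015 0.28 0" --pt "0 -0.02 -0.015 0.3 0" --pt "0 -0.02 -0.015 0.3 0" --pt "0 -0.02 -0.015 0.3 0"

```text
time_s: 42.52
ee_pos: [0.5503, 0.0821, 0.0285]
tcp_rot: [[0.122, 0.993, 0.001], [0.993, -0.122, -0.0], [0.0, 0.001, -1.0]]
contact_force: [-4.2, -1.6, 14.5]
gripper_width: 0.0088
```

```bash
python3 ovl.py A3 1.3 37 150 180
```

```text
t 42.67 p [550.2  82.1  28.5] yaw 83.0 tilt [ 0.0005 -0.    ] F [-3.6  0.2 15.5] w 8.7 q [  4.1  30.  102.8  -0.   47.1  11.1]
tcp in tray [ 54.03 -15.05]
guide [ 54.03 -13.75  90.  ] want (54.5, -14)
bottom 0.0039981541350072
```

View pics/s37.png

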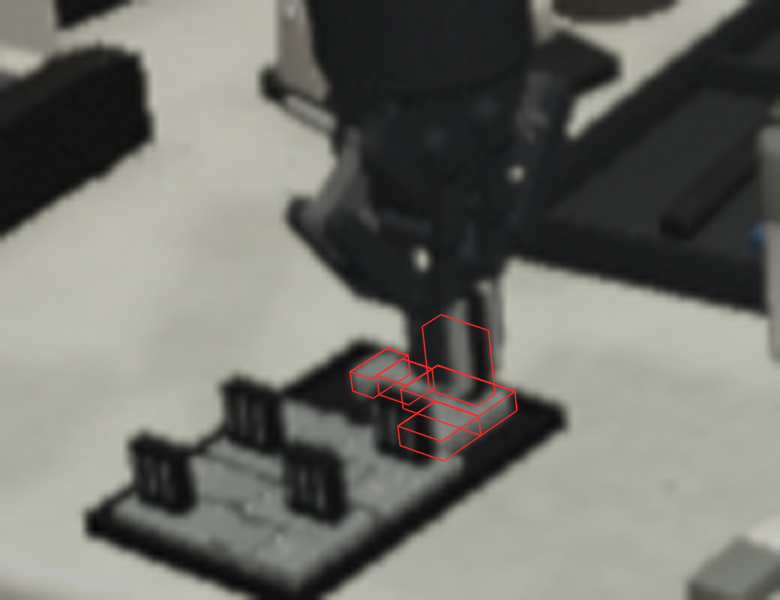

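Seated. Release, lift, retreat toward the rail side so the cameras see the tray.

>>> send_rows --pt "0 0 0 -0.03 0" --pt "0.3 0 0 -0.03 0" --pt "0.3 0 0 -0.03 0" --pt "0.3 0 0 -0.03 0" --pt "0.3 0 0 -0.03 0" --pt "0.3 0 0 -0.03 0" --pt "0.3 0 0 -1 0" --pt "0.3 0 0 -2 0" --pt "0.3 0 0 -3 0" --pt "0.3 0 0 -4 0" --pt "0.3 -1 0 -5 0" --pt "0.3 -2.3 -0.3 -5 0" --pt "0.3 -3.6 -0.6 -5 0" --pt "0.3 -4.9 -0.9 -5 0" --pt "0.3 -6.2 -1.2 -5 0" --pt "0.3 -7.5 -1.2 -5 0" --pt "0.3 -8.8 -1.2 -5 0" --pt "0.3 -9.5 -1.2 -5 0" --pt "0.3 -9.5 -1.2 -5 0" --pt "0.3 -9.5 -1.2 -5 0"

```text
time_s: 44.33
ee_pos: [0.4795, -0.1974, 0.1766]
tcp_rot: [[0.125, 0.992, -0.0], [0.992, -0.125, 0.001], [0.001, -0.0, -1.0]]
contact_force: [-0.4, 0.5, 0.1]
gripper_width: 0.0256
```

Run:
```python
from plan import *
s=cam("scene"); t=cam("top"); s=cam("scene"); t=cam("top"); st()
G=[(-54.3,23.8,-90),(-10.3,23.8,-90),(-32.5,-25.7,90),(11.6,-26,90),(54,-13.8,90)]
for c in ([t],[t,s]):
    T,e,f=trayfit(c,TRAY,G); print(T,np.degrees(T[2]),e); 
    for i in range(5): print(gfit(c,T,G,i))
overlay(t,f(T)[:1],(195,210,295,300),6,"pics/t38.png")
crop(s,140,200,260,290,6,"pics/s38.png")
cv2.imwrite("pics/sf.png",s["img"][:,:,::-1]);cv2.imwrite("pics/tf.png",t["img"][:,:,::-1])
```

```text
t 44.53 p [ 479.7 -195.   176.7] yaw 83.07 tilt [-0.0006  0.0007] F [0.3 0.6 0.3] w 25.6 q [-26.8  16.6  98.3   0.   65.1 -19.9]
[ 0.49852786  0.10366079 -0.12078607] -6.9205318476195306 9.262043184930633
(array([-54.33,  23.1 , -89.67]), np.float64(9.203618251177181))
(array([ -9.98,  23.46, -89.63]), np.float64(9.214792518962865))
(array([-32.42, -24.68,  90.27]), np.float64(9.072389801138105))
(array([ 11.87, -25.11,  90.57]), np.float64(9.087478997371925))
(array([ 54.39, -12.18,  90.24]), np.float64(8.926957079400315))
[ 0.49847366  0.10366078 -0.12204078] -6.992421452048141 21.328180631782388
(array([-54.29,  22.95, -89.68]), np.float64(21.21541665235629))
(array([-10.02,  23.4 , -90.01]), np.float64(21.270448987964684))
(array([-32.29, -24.72,  90.11]), np.float64(21.090655388831422))
(array([ 11.9 , -25.15,  90.52]), np.float64(21.128145274186338))
(array([ 54.51, -12.52,  89.91]), np.float64(20.99675231714427))
```

View pics/t38.png

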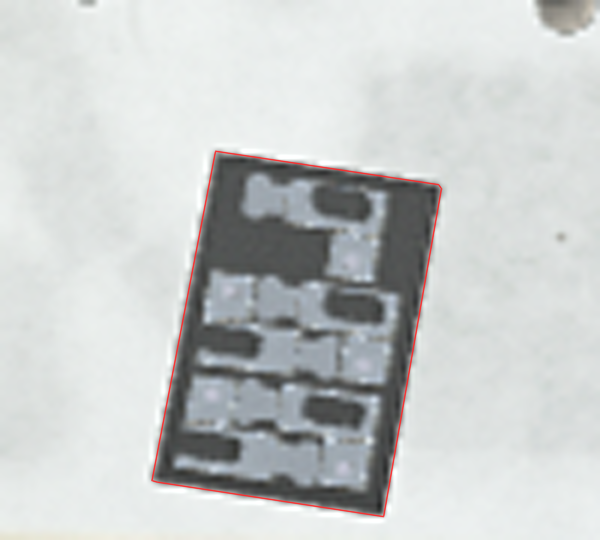

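View pics/s38.png

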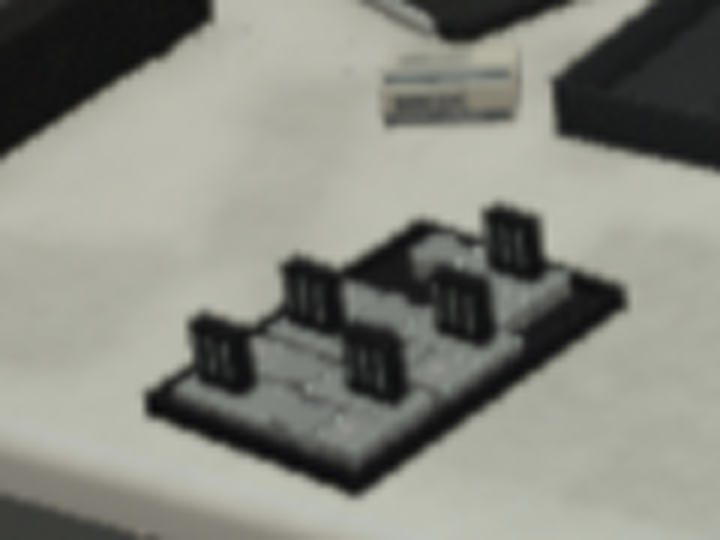

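View pics/sf.png

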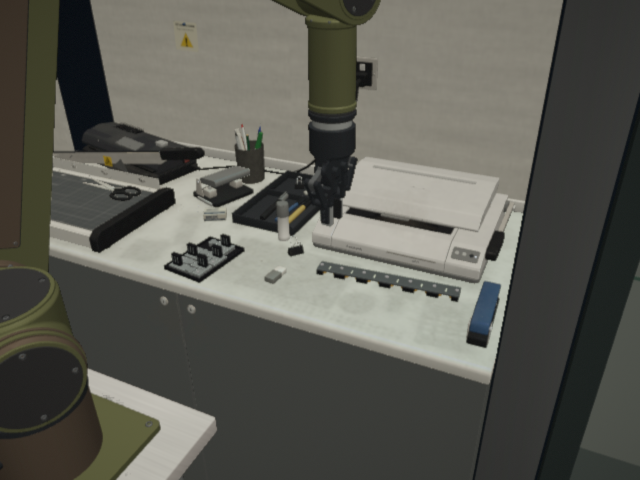

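View pics/tf.png

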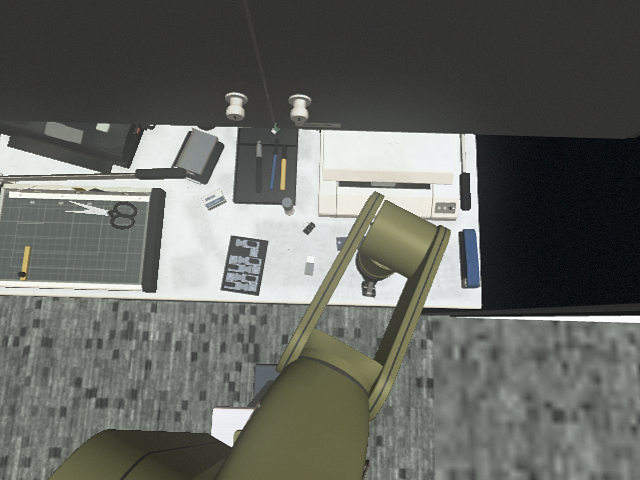

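```bash
python3 -c "
from station import r,vision,ticket
print(ticket.sign_off()); print(r.state()['time_s'])"
```

```text
the job is handed in; nothing more can be done
None
the job is handed in; nothing more can be done
```

All five guides present (the fourth slot was empty) are out of the rail and packed in the tray. They form two interlocked pairs and one single, and I handed the job in at about 45 s of the 208 s.

**Final camera check:** Both views show an empty rail, all five grip ridges up, every plate flat on the tray floor, and nothing on the rim or stacked. The eraser, binder clip, staples and stapler look untouched. Seating force was about 8 to 16 N on the four guides where I measured it at contact. The first one was not re-read after its final lowering.

**Tray moved:** It was knocked aside by about 21 to 30 mm in each direction after the first guide went in. I measured it again and placed the rest to its new position; the first guide stayed in place.

**Checks that disagreed:**
- The two cameras' tray and guide fits differed by about 1 mm.
- The last fits put the paired guides about 1 mm closer along their arms than is physically possible (ridges 47.7 mm apart, minimum 48 mm). I take that as fit bias, because the top view shows them lying side by side rather than overlapping.

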